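# Loosen the cell stand's locking collar two turns and push its keeper arm aside

### The arm

A 6-joint arm with a two-finger parallel gripper is mounted at the origin on the work surface. World frame = base frame: x ahead of the robot, y to its left, z up, the work surface at z = 0. Lengths are in m, angles in rad, forces in N, time in s.
With the tool pointing down it reaches from about 0.225 to 0.725 m from the base axis. Payload 3.1 kg.
Tool frame: the origin (TCP) lies midway between the tips of the shut fingers; the grasp point (between the pads) lies 19 mm behind it; z points along the fingers, x is the direction in which the jaws open and shut, and the axes are right-handed (so a half turn about z gives the same grasp; the last joint's range is limited). The gripper opens to 85 mm and grips with 20 to 120 N. Pads are 22 mm wide; open, the fingers measure 114 mm over their backs; the gripper's body (76 mm by 85 mm) begins 54 mm behind the grasp point. The pads swing forward as they close: fully open they stand 13 mm farther back than shut.
Start: joints at [1.107, 0.048, 0.099, 1.622, 0, 1.443], TCP at [0.173, 0.496, 0.231] pointing down, gripper open.
Joint ranges: [-2.91, 2.91], [-0.99, 1.94], [-1.21, 1.42], [-2.12, 2.29], [-1.49, 1.47], [-3.14, 3.14]. Speed limits (rad/s): [2.79, 2.79, 3.14, 3.14, 3.14, 3.14].

### API

Orientations are given as a unit quaternion [w, x, y, z].
In Python, from station import ctrl, imaging gives the robot as it stands.
- The arm moves only by the tool step_arm, never from a script. Its argument "deltas" is a list of rows, each a list of 7 numbers: the shift along the tool's x, y, z as a fraction of full scale, then the turn, a rotation vector about the tool's x, y, z as a fraction of full scale, then the gripper's target within -1 to 1 (fully open at 1, half-way at 0, shut at -1). A call has 1 to 8 rows; each row shifts and turns the commanded pose from where the row before left it, along the tool's axes as they then stand; what a row does not reach is not made up. Full scale, the value 1, is 15 cm for a shift and 120 degrees for a turn. A row lasts 1/12 s, in which the tool goes at most 41.7 mm and 7.16 degrees, less where a joint would pass 70% of its speed; a pose out of reach is approached as far as the arm can. A call with a number of a shift or a turn outside -1 to 1 is refused whole. A call with a gripper value outside its range is refused whole. The fingers move at their own pace and stop on an object; "newtons" is the grip in N (left out, the last holds). Time passes only in rows, so rows that do not move let the fingers close. It gives the time, the measured TCP pose, the force and the opening at its end, in the units of the state.
- ctrl.sense(): the state, without advancing time (a new reading comes with each control period).
- imaging.read_camera(name): name is "scene" or "top" or "wrist"; returns the picture (420x560x3 uint8, red, green, blue); there is no depth.
- imaging.camera_info(name): a dict with "intrinsics" (3x3 intrinsics, pixels), "R" (3x3) and "t" (3): a world point X has camera coordinates R X + t. Camera axes: x right, y down, z forward; pixel columns grow to the right and rows downward; lengths in m; the calibration is good to about 2 mm. A picture is of the moment at which its call begins: read the wrist's pose just before it. camera_info takes no time and is no camera call; for the wrist camera it gives the pose at the moment of the call.
- ctrl.sign_off(): hands the job in, once; it reports no verdict.
The state is a dict: "time_s": time; "q": joint angles; "joint_velocities": joint speeds; "effort": joint torques, N m; "eef_pos": TCP position; "ee_rot": TCP orientation; "ft_force": force on the tool from outside, world axes, zero at the start; "torque": the same for the moment, N m; "width": opening from 0.0 (shut) to 1.0 (fully open).
Only numpy, scipy, OpenCV 4.12 (cv2) and the standard library are available. Lean on these libraries where they do the work, as an engineer would, in place of code of your own. Each camera call takes 0.05 s, during which the arm holds its last target.

### The job

Free the spare cells in the black stand: with a fingertip against the knurled rim, roll the big blue locking collar two full turns counter-clockwise (seen from above), no more and no less, to loosen it. Only then push the orange tab with a fingertip so that the keeper arm swings counter-clockwise, about 60 degrees, clear of the cells and their slots. Do not squeeze, grip or lift anything, and leave the cells and the other things lying around where they are.

Things in the scene. Friction and masses are not known exactly. Their poses are not given: they have to be found in the camera images.
- stand: Black cell stand, fixed. Origin on the table (z = 0) under the collar's axis; z up. Base plate x +-70, y -65 to +160 mm, 12 thick. Central column carries keeper arm and collar; its threaded stud (18 mm thick) ends 119 mm above the table. Slots for three cells at y = 57, 89, 121 mm; slot block x +-30, y 35 to 143 mm, 42 high. Yellow index stripe on the plate at x = -58 mm, y = 0.
- collar (a joint): Turn of the blue collar about the stand's z, rad, positive counter-clockwise from above (loosening). At 0 its white mark points to the stand's -x, at the yellow index; starts within 0.3 of 0. Does not wrap: a full turn is 6.283. Stops at -0.6 and 19.0; stays where left; friction 0.06 N m. Tight, it spans 80 to 104 mm above the table; it rises 3 mm a turn.
- mark (a point): On the white radial stripe (24 by 6 mm) on the collar's top, 30 mm from the axis; turns with the collar. The mark lies midway between two grip ribs: ribs at 22.5, 67.5, ... degrees from it.
- axis (a point): Fixed point on the collar's axis, 104 mm above the table (collar's top when tight). The collar is a disc of 36 mm radius, 24 mm high, too wide to pinch, with eight upright round grip ribs over its full height, 45 degrees apart (10 mm wide, round crests 46 mm from the axis) and fine, look-only knurling between them.
- keeper (a joint): Swing of the keeper arm about the collar's axis, rad; at 0 it lies along the stand's +y, over the cells; positive counter-clockwise from above, towards the stand's -x. Starts within 0.12 of 0; stops at -0.25 and 1.7; stays where left; friction 0.12 N m. Aluminium bar 18 mm wide, 145 mm long from the axis, 70 to 76 mm above the table, under the collar. Clear of the slots beyond 0.7.
- tab (a point): Middle of the top edge (109 mm above the table) of the upright orange tab on the keeper arm, 130 mm from the axis. The tab is 28 mm long along the arm, 12 mm thick across it and stands 33 mm above the arm. Push its clockwise face (towards the stand's +x at keeper 0).
- yellow_cell: Yellow polymer cell lying flat, 50 by 90 by 14 mm with two small terminal strips; origin under its centre. Leave alone.
- busbar: Copper strip lying flat, 20 by 120 by 4 mm (length along its y); origin under its centre. Leave alone.
- puller: Steel terminal puller lying flat, about 125 mm long (its x) by 50 mm, 14 mm high; origin under it near its middle. Leave alone.
- jar_lid: Frosted glass jar lid, 72 mm across, 25 mm high with its knob; origin under its centre. Leave alone.
- red_cap: Red rubber cap, 34 mm across, 22 mm high; origin under its centre. Leave alone.
- cell1: Grey upright spare cell, 44 (x) by 16 by 52 mm, loose in the stand's slot at y = 57 mm, its foot 12 mm and its top 64 mm above the table; origin under its centre. Leave alone.
- cell2: White upright spare cell, 44 (x) by 16 by 52 mm, loose in the stand's slot at y = 89 mm, its foot 12 mm and its top 64 mm above the table; origin under its centre. Leave alone.
- cell3: Grey upright spare cell, 44 (x) by 16 by 52 mm, loose in the stand's slot at y = 121 mm, its foot 12 mm and its top 64 mm above the table; origin under its centre. Leave alone.

How it is judged:
By the outcome, as a careful person would: the job done as asked, in the order asked, and still so for the second after the job is handed in, with the robot touching nothing.
It also fails if it takes over 72 s, if anything falls off the work surface, if the arm or the gripper's body presses on something with over 40 N, if the wrist force passes 120 N, or if a joint passes its speed limit or range.

## Working session

There is one attempt and no reset: what is moved stays moved. The work goes in short steps, Python scripts to look and compute and a tool call to move; the robot and the scene stay as the last step left them, time stands still between calls to the robot, and variables do not carry over. Pictures are saved under pics/ and viewed, and the job is handed in when it is done.

Besides the shell and the picture viewer there is one more tool, called after "Request:" by a JSON object that holds its "api" and its "payload". step_arm: Moves the arm, as the interface text tells. Its arguments: {"type":"object","properties":{"deltas":{"type":"array","items":{"type":"array","items":{"type":"number"}}},"newtons":{"type":"number"}},"required":["deltas"]}

```bash
ls; mkdir -p pics; python3 - <<'E'
from station import ctrl, imaging
import cv2
s=ctrl.sense(); print(s)
for n in ("scene","top","wrist"):
    i=imaging.camera_info(n); print(n,i)
    cv2.imwrite(f"pics/{n}0.png",imaging.read_camera(n)[:,:,::-1])
E
```

```text
pics
{'time_s': 0.0, 'q': array([1.10722300e+00, 4.87334076e-02, 9.75754398e-02, 1.62199076e+00,
       3.28045152e-05, 1.44299252e+00]), 'joint_velocities': array([ 0.00101231,  0.00089291, -0.00130335,  0.00061073, -0.0003031 ,
        0.00088485]), 'effort': array([-9.27109213e-04, -3.38779449e+01,  3.20016146e+01,  2.01088039e-02,
       -1.87175046e-04, -2.11871225e-06]), 'eef_pos': array([0.17271294, 0.49512834, 0.23011495]), 'ee_rot': array([ 5.38773379e-04,  8.15320188e-01,  5.79009160e-01, -1.04567404e-03]), 'ft_force': array([-0.68697829,  0.94836382,  0.49246028]), 'torque': array([-0.03163666, -0.00128819, -0.00921366]), 'width': 1.0002885215557544}
scene {'intrinsics': array([[440.54013993,   0.        , 277.44100536],
       [  0.        , 440.54013993, 214.92817242],
       [  0.        ,   0.        ,   1.        ]]), 'R': array([[-0.85175734,  0.52368025, -0.01638351],
       [ 0.3454173 ,  0.53775418, -0.76909514],
       [-0.39394964, -0.66074158, -0.63892429]]), 't': array([ 0.513492  , -0.14312959,  0.93829843])}
top {'intrinsics': array([[454.78105372,   0.        , 279.19061207],
       [  0.        , 454.78105372, 207.62751093],
       [  0.        ,   0.        ,   1.        ]]), 'R': array([[ 0.00800422, -0.99957507,  0.02802885],
       [-0.99490053, -0.01077881, -0.10028334],
       [ 0.10054284, -0.02708322, -0.99456404]]), 't': array([-0.02403434,  0.62887445,  0.69639556])}
wrist {'intrinsics': array([[308.39928198,   0.        , 279.04554511],
       [  0.        , 308.39928198, 215.80752493],
       [  0.        ,   0.        ,   1.        ]]), 'R': array([[ 0.32976229,  0.94406349, -0.0009834 ],
       [ 0.9023169 , -0.31487349,  0.2944128 ],
       [ 0.27763473, -0.09797358, -0.95567784]]), 't': array([-0.52433078, -0.03817436,  0.3784294 ])}
```

View pics/scene0.png

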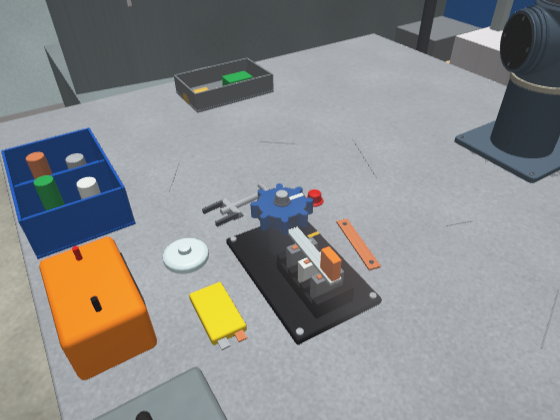

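View pics/top0.png

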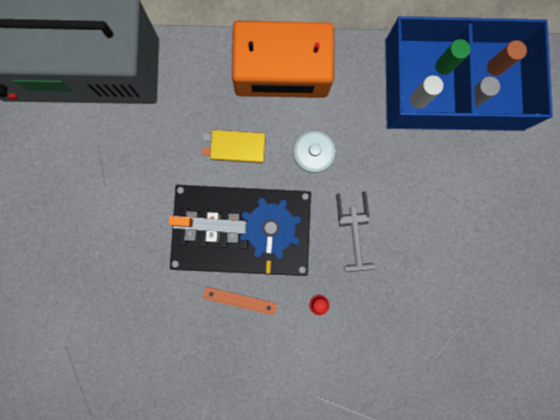

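View pics/wrist0.png

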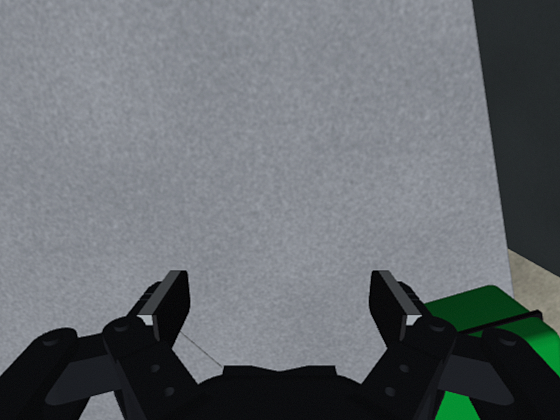

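The top view shows the stand: collar axis near (271,228), the mark at (270,244) pointing down at the yellow index (269,267), and the orange tab at (181,221). I'll enlarge it.

```bash
python3 - <<'E'
import cv2
a=cv2.imread("pics/top0.png")
cv2.imwrite("pics/topc.png",cv2.resize(a[175:285,160:320],None,fx=5,fy=5,interpolation=cv2.INTER_CUBIC))
a=cv2.imread("pics/scene0.png")
cv2.imwrite("pics/scenec.png",cv2.resize(a[170:345,220:390],None,fx=3.4,fy=3.4,interpolation=cv2.INTER_CUBIC))
E
```

```text
(no output)
```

View pics/topc.png

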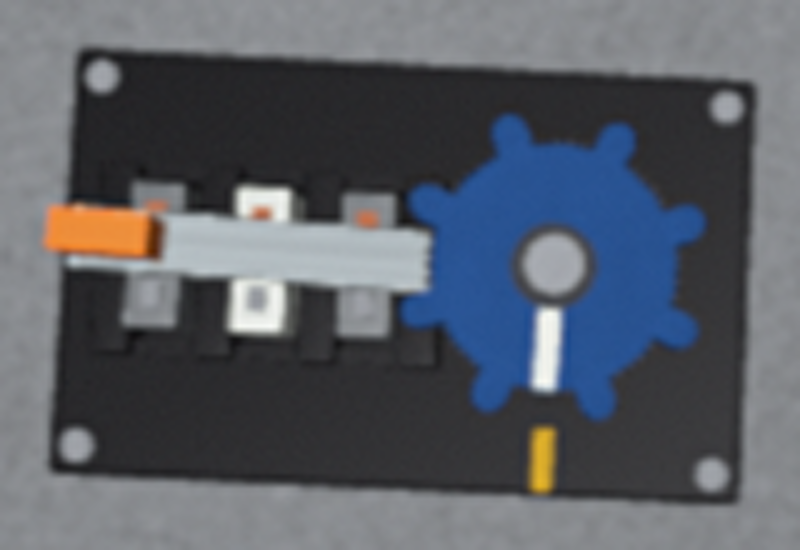

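View pics/scenec.png

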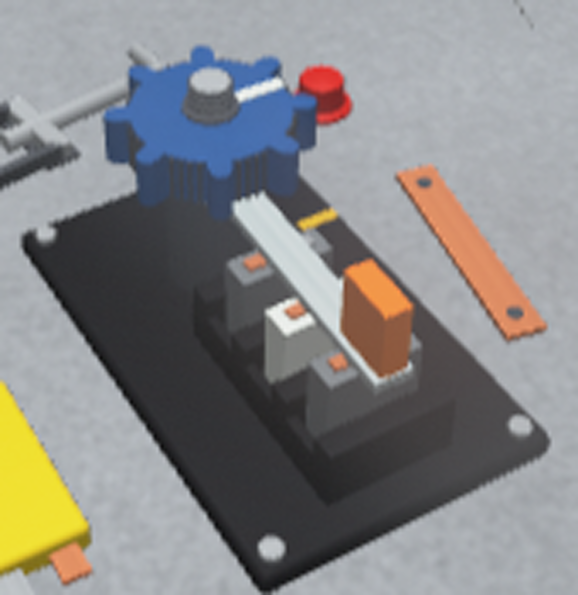

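```bash
cat > h.py <<'E'
import numpy as np
from station import ctrl, imaging
def ray(n,u,v,z,i=None):
    i=i or imaging.camera_info(n); K,R,t=i["intrinsics"],i["R"],i["t"]
    d=R.T@np.linalg.inv(K)@np.array([u,v,1.]); c=-R.T@t
    return c+d*(z-c[2])/d[2]
E
python3 - <<'E'
from h import *
import numpy as np
T=lambda x,y,z: ray("top",160+(x+.5)/5-.5,175+(y+.5)/5-.5,z)
C=np.array([T(x,y,.012)[:2] for x,y in [(80,50),(752,85),(740,500),(52,470)]])
S=np.array([[.07,.160],[.07,-.065],[-.07,-.065],[-.07,.16]])
print(C)
from scipy.spatial.transform import Rotation
c=C-C.mean(0); s=S-S.mean(0)
th=np.arctan2((s[:,0]*c[:,1]-s[:,1]*c[:,0]).sum(),(s*c).sum())
M=np.array([[np.cos(th),-np.sin(th)],[np.sin(th),np.cos(th)]])
o=C.mean(0)-M@S.mean(0)
print("yaw",th,"o",o,"scale",np.linalg.norm(c)/np.linalg.norm(s), (C-(S@M.T+o))*1000)
ax=T(553,263,.119);print("stud",ax)
m1=T(548,308,.104);m2=T(544,390,.104)
print("mark",m1,m2)
for p in (m1,m2):
    for a in (ax[:2],o):
        d=M.T@(p[:2]-a);print("collar",np.arctan2(-d[1],-d[0]),np.linalg.norm(d))
idx=T(542,460,.012);print("idx",M.T@(idx[:2]-o))
tab=T(105,208,.109);print("tab edge pts",[M.T@(T(x,y,.109)[:2]-o) for x,y in [(50,206),(158,210),(155,255),(46,248)]])
for n,u,v,z in [("scene",220+209/3.4,170+82/3.4,.119)]: print(n,ray(n,u,v,z))
print(-imaging.camera_info("top")["R"].T@imaging.camera_info("top")["t"])
for (u,v,z) in [(355,235,.01),(320,305,.015),(240,300,.004),(315,150,.01)]: print(ray("top",u,v,z))
E
```

```text
[[ 0.66728176  0.1519595 ]
 [ 0.65829729 -0.06943879]
 [ 0.52225191 -0.06569405]
 [ 0.5303407   0.15673229]]
yaw -0.03644090189029477 o [ 0.59281235 -0.00407873] scale 0.9837913838927338 [[-1.31337819 -1.30525158]
 [-2.10045721  2.14708063]
 [ 1.76121533  0.79123005]
 [ 1.65262007 -1.63305909]]
stud [ 0.59255332 -0.00335045  0.119     ]
mark [ 0.58050407 -0.00216418  0.104     ] [ 0.5571202  -0.00126148  0.104     ]
collar -0.0616946885373005 0.012107505511494534
collar -0.11787223050254304 0.012456303263992649
collar -0.022446086850321147 0.03549463570989465
collar -0.04232757150182249 0.035803162120011174
idx [-0.05819651  0.000706  ]
tab edge pts [array([0.00989205, 0.14399028]), array([0.0101797 , 0.11345436]), array([-0.00263488,  0.11348419]), array([-0.00207116,  0.14429816])]
scene [ 5.93696093e-01 -2.06931783e-04  1.19000000e-01]
[0.55584232 0.00161503 0.75634926]
[ 0.58731398 -0.14403512  0.01      ]
[ 0.47409763 -0.08549236  0.015     ]
[0.48024465 0.0436682  0.004     ]
[ 0.72896719 -0.07794056  0.01      ]
```

Request:
{"api": "step_arm", "payload": {"deltas": [[0, 0, 0, 0, 0, 0.0566, -1], [0, 0, 0, 0, 0, 0.0566, -1], [0, 0, 0, 0, 0, 0.0566, -1], [0, 0, 0, 0, 0, 0.0566, -1], [0, 0, 0, 0, 0, 0.0566, -1], [0, 0, 0, 0, 0, 0.0566, -1], [0, 0, 0, 0, 0, 0.0566, -1], [0, 0, 0, 0, 0, 0.0566, -1]], "newtons": 20}}

```text
time_s: 0.82
eef_pos: [0.1729, 0.4954, 0.2308]
ee_rot: [0.0, 0.99, 0.14, -0.0]
ft_force: [-0.3, 0.2, -0.1]
width: -0.002
```

Request:
{"api": "step_arm", "payload": {"deltas": [[0, 0, 0, 0, 0, 0.0566, -1], [0, 0, 0, 0, 0, 0.0566, -1], [0, 0, 0, 0, 0, 0.0566, -1], [0, 0, 0, 0, 0, 0, -1]]}}

```text
time_s: 1.15
eef_pos: [0.1729, 0.4954, 0.2308]
ee_rot: [0.0, 0.999, -0.035, -0.0]
ft_force: [0.2, -0.8, 0.1]
width: 0.004
```

Request:
{"api": "step_arm", "payload": {"deltas": [[0.1557, 0.195, 0, 0, 0, 0, -1], [0.1557, 0.195, 0, 0, 0, 0, -1], [0.1557, 0.195, 0, 0, 0, 0, -1], [0.1557, 0.195, 0, 0, 0, 0, -1], [0.1557, 0.195, 0, 0, 0, 0, -1], [0.1557, 0.195, 0, 0, 0, 0, -1], [0.1557, 0.195, 0, 0, 0, 0, -1], [0.1557, 0.195, 0, 0, 0, 0, -1]]}}

```text
time_s: 1.82
eef_pos: [0.3438, 0.2478, 0.2313]
ee_rot: [-0.0, 0.999, -0.033, 0.0]
ft_force: [0.6, 1.2, 0.3]
width: -0.003
```

Request:
{"api": "step_arm", "payload": {"deltas": [[0.1557, 0.195, 0, 0, 0, 0, -1], [0.1557, 0.195, 0, 0, 0, 0, -1], [0.1557, 0.195, 0, 0, 0, 0, -1], [0.1557, 0.195, 0, 0, 0, 0, -1], [0.1557, 0.195, 0, 0, 0, 0, -1], [0.1557, 0.195, 0, 0, 0, 0, -1], [0.1557, 0.195, 0, 0, 0, 0, -1], [0.1557, 0.195, 0, 0, 0, 0, -1]]}}

```text
time_s: 2.48
eef_pos: [0.5142, 0.0012, 0.2311]
ee_rot: [-0.0, 0.999, -0.033, -0.0]
ft_force: [1.5, 0.2, 0.2]
width: 0.002
```

```bash
python3 - <<'E'
from station import ctrl, imaging
import cv2
s=ctrl.sense(); print(s["eef_pos"],s["ee_rot"],s["q"],s["ft_force"])
print(imaging.camera_info("wrist"))
for n in ("scene","wrist","top"):
    a=imaging.read_camera(n)[:,:,::-1]
    cv2.imwrite(f"pics/{n}1.png",a)
E
```

```text
[0.51417245 0.00121978 0.2310796 ] [-9.07221082e-05  9.99455147e-01 -3.30059750e-02 -8.15687295e-05] [-1.28211373e-01  1.99156475e-02  6.99163106e-02  1.62097664e+00
  1.65115489e-04  1.50860888e+00] [1.48240189 0.18748841 0.15670939]
{'intrinsics': array([[308.39928198,   0.        , 279.04554511],
       [  0.        , 308.39928198, 215.80752493],
       [  0.        ,   0.        ,   1.        ]]), 'R': array([[ 9.97808257e-01, -6.61712859e-02,  2.09158672e-04],
       [-6.33203008e-02, -9.53890360e-01,  2.93400274e-01],
       [-1.92151590e-02, -2.92770460e-01, -9.55989663e-01]]), 't': array([-0.51343806, -0.00405293,  0.38907549])}
```

View pics/scene1.png

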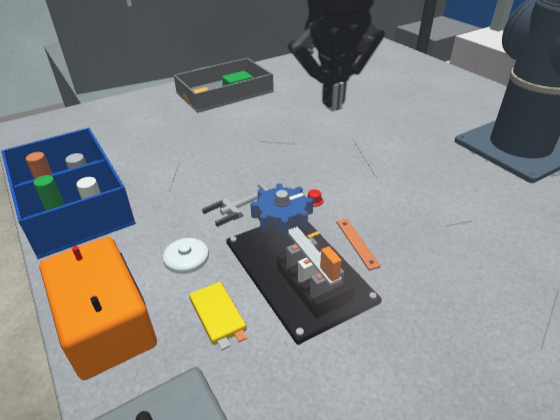

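View pics/wrist1.png

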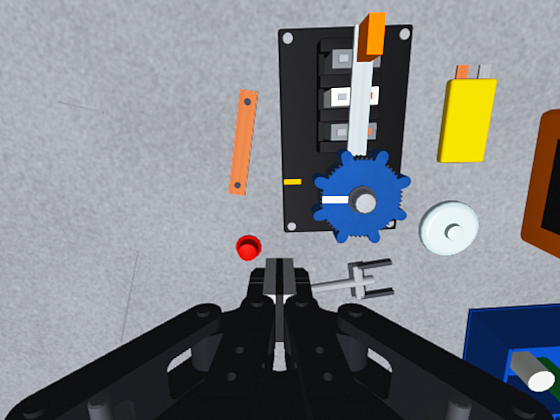

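View pics/top1.png

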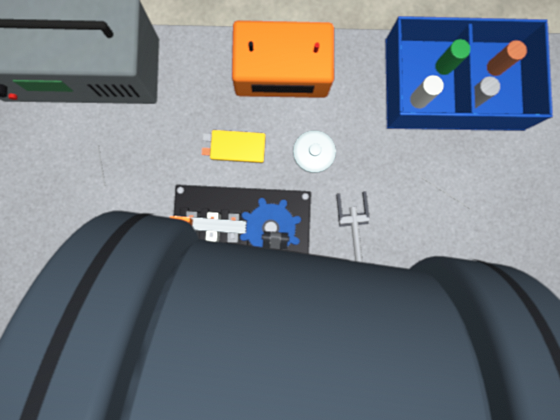

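The wrist view shows the shut tips (258–300, 258–268), stud at (365,203), and mark from (322,199) to (348,199). I'll enlarge it.

```bash
python3 - <<'E'
from h import *
import cv2
a=cv2.imread("pics/wrist1.png")
cv2.imwrite("pics/wc.png",cv2.resize(a[130:300,230:420],None,fx=4,fy=4,interpolation=cv2.INTER_CUBIC)[:600])
i=imaging.camera_info("wrist")
s=ctrl.sense();p=s["eef_pos"];print(p)
c=i["R"]@p+i["t"];print(c,(i["intrinsics"]@c/c[2]), 308.4/c[2]*.001)
cv2.imwrite("pics/scc.png",cv2.resize(cv2.imread("pics/scene1.png")[60:120,300:370],None,fx=8,fy=8,interpolation=cv2.INTER_CUBIC))
E
```

```text
[0.51413324 0.00087385 0.23011622]
[-0.00041641  0.03003265  0.15790437] [278.23226945 274.46358023   1.        ] 1.9530809034244543
```

View pics/wc.png

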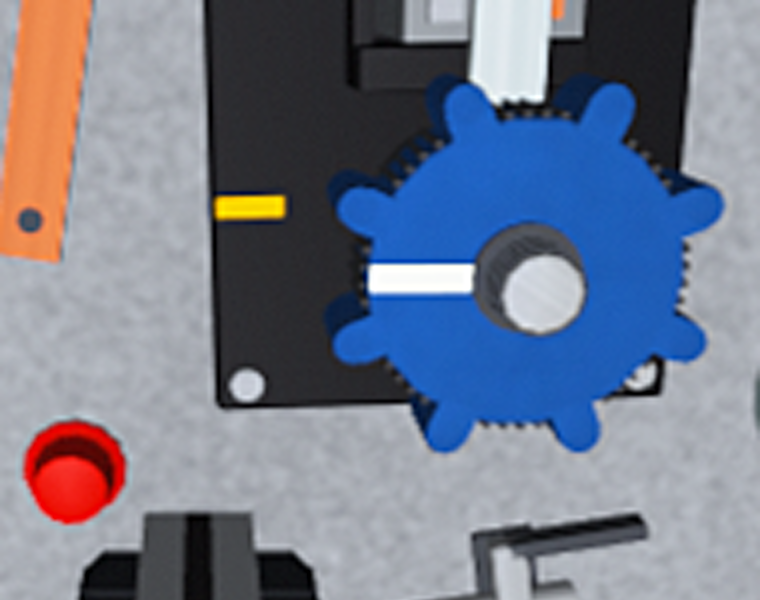

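View pics/scc.png

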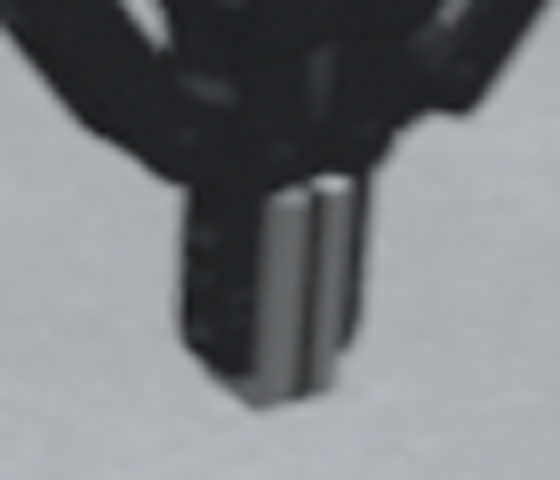

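```bash
python3 - <<'E'
from h import *
W=lambda x,y,z: ray("wrist",230+(x+.5)/4-.5,130+(y+.5)/4-.5,z)
ax=W(543,293,.119);m1=W(368,277,.104);m2=W(474,279,.104)
print(ax,m1,m2)
d=m1-m2;print("mark dir deg",np.degrees(np.arctan2(d[1],d[0])))
for x,y in [(466,106),(612,103),(704,206),(690,341),(581,430),(447,433),(350,346),(355,207)]:
    pass
P=np.array([W(x,y,.104)[:2] for x,y in [(460,100),(615,98),(710,205),(693,345),(583,437),(443,438),(350,348),(355,205)]])
print("rib centre",P.mean(0),[ (np.linalg.norm(p-P.mean(0)), np.degrees(np.arctan2(*(p-P.mean(0))[::-1]))) for p in P])
i=W(218,207,.012),W(284,207,.012);print("idx",i)
s=ctrl.sense();print(s["eef_pos"],s["time_s"])
E
```

```text
[0.58798736 0.00446498 0.119     ] [0.55294409 0.00670232 0.104     ] [0.57658107 0.00457537 0.104     ]
mark dir deg 174.85814692882147
rib centre [0.58812643 0.00442822] [(np.float64(0.04242515231027644), np.float64(109.74821702630913)), (np.float64(0.042396322242021854), np.float64(63.71472258383772)), (np.float64(0.04236873381121356), np.float64(18.254510805834933)), (np.float64(0.042425086086135565), np.float64(-26.343196872629072)), (np.float64(0.041812431077346245), np.float64(-71.08843787011074)), (np.float64(0.042031383315776605), np.float64(-116.77864347335743)), (np.float64(0.04218646094390868), np.float64(-160.5197338773209)), (np.float64(0.04196530615621783), np.float64(153.44716622000212))]
idx (array([0.52067365, 0.00742839, 0.012     ]), array([0.54011647, 0.00605653, 0.012     ]))
[0.51413324 0.00087385 0.23011622] 2.6333
```

Request:
{"api": "step_arm", "payload": {"deltas": [[0.13, 0.1433, 0.1, 0, 0, 0, -1], [0.13, 0.1433, 0.1, 0, 0, 0, -1], [0.13, 0.1433, 0.1, 0, 0, 0, -1], [0.13, 0.1433, 0.1, 0, 0, 0, -1], [0, 0, 0, 0, 0, 0, -1], [0, 0, 0, 0, 0, 0, -1], [0, 0, 0, 0, 0, 0, -1]]}}

```text
time_s: 3.22
eef_pos: [0.5848, -0.0868, 0.1715]
ee_rot: [-0.0, 0.999, -0.033, -0.0]
ft_force: [0.4, -0.7, -0.5]
width: -0.004
```

```bash
cat >> h.py <<'E'
import cv2
def snap(tag,names=("scene","wrist","top")):
    out={}
    for n in names:
        i=imaging.camera_info(n); a=imaging.read_camera(n)[:,:,::-1]
        cv2.imwrite(f"pics/{n}{tag}.png",a); np.savez(f"pics/{n}{tag}.npz",**{k:i[k] for k in("intrinsics","R","t")})
        out[n]=a
    s=ctrl.sense(); print(s["time_s"],s["eef_pos"].round(4),s["ee_rot"].round(4),s["q"].round(3),s["ft_force"].round(1))
    return out
def load(n,tag): return dict(np.load(f"pics/{n}{tag}.npz"))
def crop(n,tag,x0,y0,x1,y1,f):
    a=cv2.imread(f"pics/{n}{tag}.png")[y0:y1,x0:x1]
    cv2.imwrite(f"pics/{n}{tag}c.png",cv2.resize(a,None,fx=f,fy=f,interpolation=cv2.INTER_CUBIC))
E
python3 -c "
from h import *
snap('2')"
```

```text
3.3667 [ 0.5855 -0.0869  0.1729] [ 1.000e-04  9.994e-01 -3.340e-02  1.000e-03] [-0.261  0.215  0.167  1.521  0.     1.377] [-0.  -0.4  0.3]
```

View pics/wrist2.png

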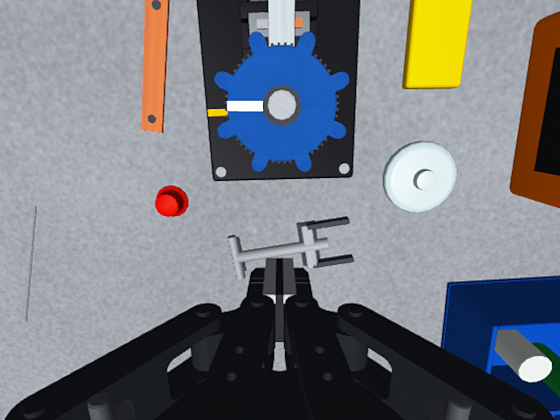

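View pics/scene2.png

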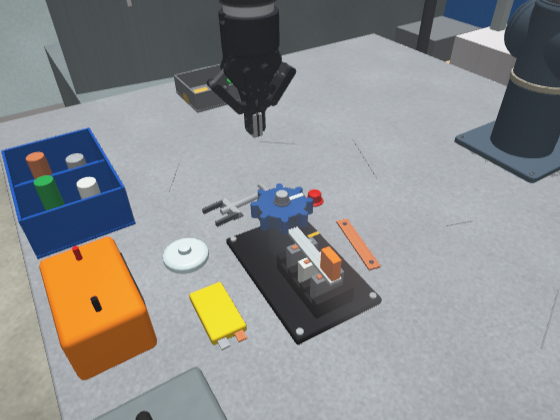

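Wrist view: stud top at (282,104), mark from (228,106) to (262,106).

```bash
python3 - <<'E'
from h import *
i=load("wrist","2")
print(ray("wrist",282,104.5,.119,i))
d=ray("wrist",228,105.5,.104,i)-ray("wrist",263,106,.104,i);print(np.degrees(np.arctan2(d[1],d[0])))
crop("wrist","2",190,20,370,190,4)
# check tip in scene: predicted TCP pixel
j=load("scene","2")
s=ctrl.sense()
for n in("scene","top","wrist"):
    j=load(n,"2");c=j["R"]@s["eef_pos"]+j["t"];print(n,(j["intrinsics"]@c/c[2])[:2])
crop("scene","2",230,90,340,230,4)
crop("top","2",200,180,340,300,4)
E
```

```text
[ 0.59297877 -0.00245205  0.119     ]
175.40028272546797
scene [254.89504649 133.74042381]
top [335.35885706 230.9208107 ]
wrist [278.9456922 275.305528 ]
```

View pics/wrist2c.png

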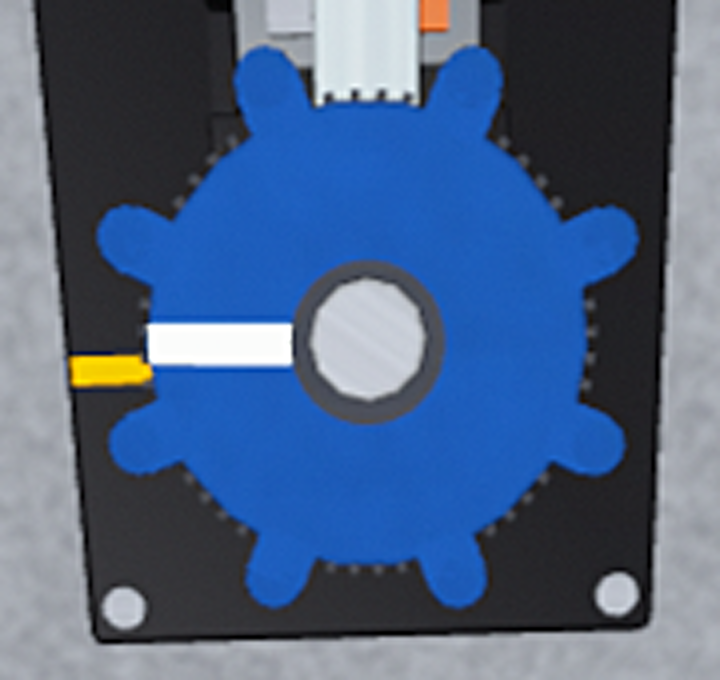

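View pics/scene2c.png

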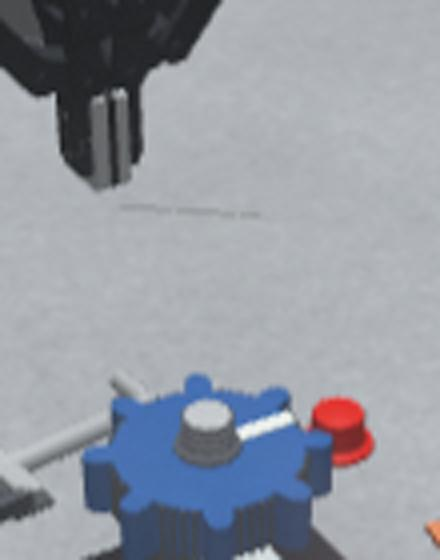

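View pics/top2c.png

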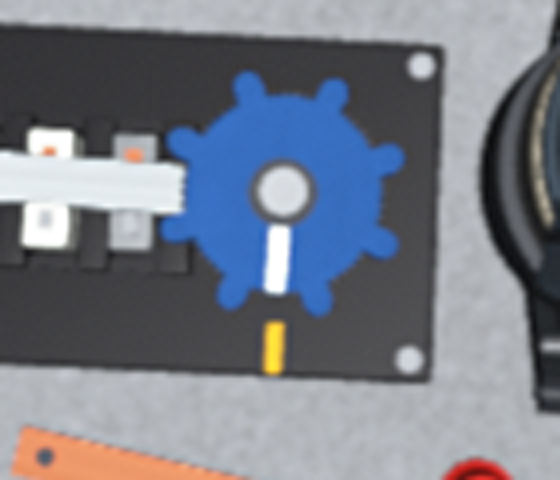

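Request:
{"api": "step_arm", "payload": {"deltas": [[0.008, 0, 0.165, 0, 0, 0, -1], [0.008, 0, 0.165, 0, 0, 0, -1], [0, 0, 0.163, 0, 0, 0, -1], [0, -0.08, 0, 0, 0, 0, -1], [0, -0.08, 0, 0, 0, 0, -1], [0, -0.07, 0, 0, 0, 0, -1], [0, 0, 0, 0, 0, 0, -1], [0, 0, 0, 0, 0, 0, -1]]}}

```text
time_s: 4.03
eef_pos: [0.5918, -0.0528, 0.1001]
ee_rot: [0.001, 0.999, -0.033, 0.002]
ft_force: [0.0, -0.2, 1.1]
width: -0.0
```

```bash
python3 -c "
from h import *
snap('3',('scene','wrist'))
crop('scene','3',200,130,340,270,4)
crop('wrist','3',180,20,380,300,2)"
```

```text
4.1333 [ 0.5914 -0.0538  0.0993] [ 5.000e-04  9.994e-01 -3.410e-02  1.600e-03] [-0.203  0.233  0.042  1.376 -0.     1.436] [-0.2 -0.1  0.4]
```

View pics/wrist3.png

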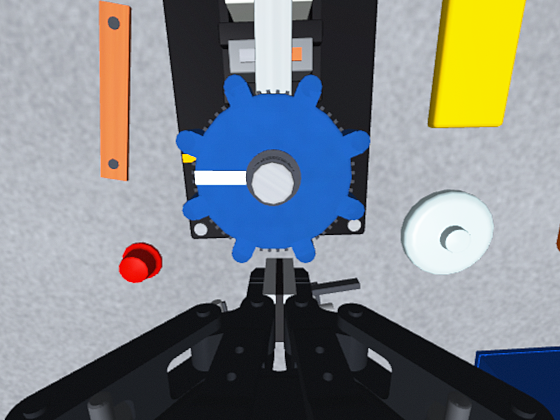

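View pics/scene3c.png

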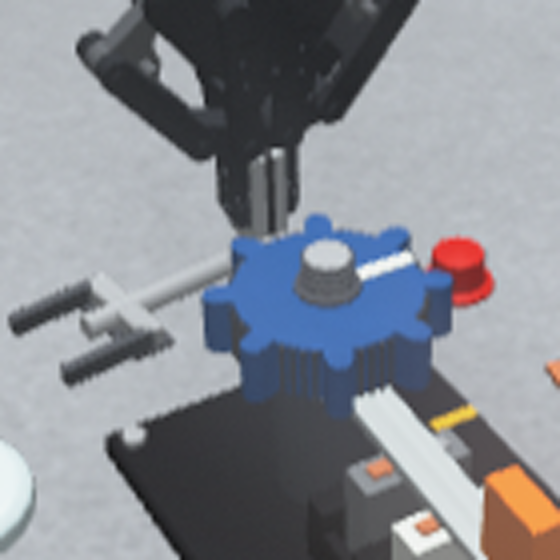

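The finger is in the pocket, but its inner edge (row 258) overlaps the rib crests (row 262) by only about 1–2 mm. I'll re-measure the axis from this closer view.

```bash
python3 - <<'E'
from h import *
i=load("wrist","3")
print(ray("wrist",272.3,183,.119,i))
# collar ribs crests
for p in [(243,262),(304,262),(184,211),(364,210),(177,138),(369,139),(236,76),(314,76)]: print(p,ray("wrist",*p,.104,i).round(4))
crop('wrist','3',220,140,340,290,4)
E
```

```text
[ 0.59271373 -0.00215357  0.119     ]
(243, 262) [ 0.575  -0.0432  0.104 ]
(304, 262) [ 0.6048 -0.0453  0.104 ]
(184, 211) [ 0.5503 -0.0154  0.104 ]
(364, 210) [ 0.6339 -0.0207  0.104 ]
(177, 138) [0.5525 0.0175 0.104 ]
(369, 139) [0.6356 0.0114 0.104 ]
(236, 76) [0.5807 0.0403 0.104 ]
(314, 76) [0.6126 0.0381 0.104 ]
```

View pics/wrist3c.png

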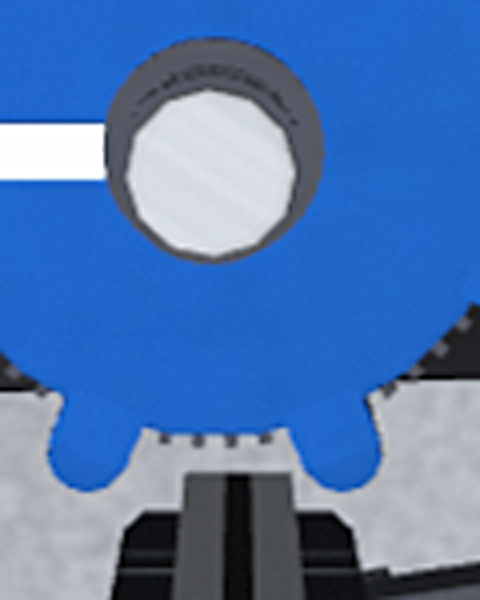

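Request:
{"api": "step_arm", "payload": {"deltas": [[-0.012, -0.02, 0.02, 0, 0, 0, -1], [0, 0, 0, 0, 0, 0, -1], [0.033, -0.0017, -0.0003, 0, 0, -0.05, -1], [0.033, -0.0017, -0.0003, 0, 0, -0.05, -1], [0.033, -0.0017, -0.0003, 0, 0, -0.05, -1], [0.033, -0.0017, -0.0003, 0, 0, -0.05, -1], [0.033, -0.0017, -0.0003, 0, 0, -0.05, -1], [0.033, -0.0017, -0.0003, 0, 0, -0.05, -1]]}}

```text
time_s: 4.8
eef_pos: [0.6165, -0.0447, 0.0943]
ee_rot: [0.0, 0.961, 0.278, -0.001]
ft_force: [0.8, -0.9, 1.7]
width: 0.001
```

```bash
cat >> h.py <<'E'
AX=np.array([.5932,-.0025])
def pol():
    s=ctrl.sense(); p=s["eef_pos"]; q=s["ee_rot"]; d=p[:2]-AX
    from scipy.spatial.transform import Rotation as Ro
    M=Ro.from_quat([q[1],q[2],q[3],q[0]]).as_matrix()
    yaw=np.degrees(np.arctan2(M[1,0],M[0,0])); v=M[:2,:2].T@d*1000
    print("r %.1f phi %.1f yaw %.1f toolframe x,y mm %s z %.4f tilt %s q %s F %s t %.2f"%(np.linalg.norm(d)*1000,np.degrees(np.arctan2(d[1],d[0])),yaw,v.round(1),p[2],M[:,2].round(3),s["q"].round(2),s["ft_force"].round(1),s["time_s"]))
E
python3 -c "
from h import *
pol()
snap('4',('wrist',))"
```

```text
r 48.2 phi -61.1 yaw 32.3 toolframe x,y mm [-2.8 48.2] z 0.0943 tilt [-0.002 -0.001 -1.   ] q [-0.18  0.3   0.12  1.39 -0.    0.83] F [ 0.8 -0.9  1.7] t 4.80
4.85 [ 0.6174 -0.0442  0.0944] [ 3.000e-04  9.601e-01  2.797e-01 -2.000e-04] [-1.790e-01  3.040e-01  1.170e-01  1.384e+00 -1.000e-03  8.250e-01] [ 0.1 -0.9  0.4]
```

View pics/wrist4.png

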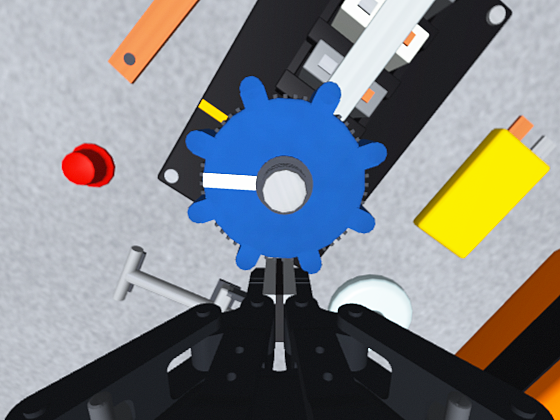

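The collar turns with the finger: the mark is still to the left in the wrist frame while the stand has rotated about 34°. On I go.

Request:
{"api": "step_arm", "payload": {"deltas": [[0.045, -0.0017, -0.0003, 0, 0, -0.05, -1], [0.033, -0.0017, -0.0003, 0, 0, -0.05, -1], [0.033, -0.0017, -0.0003, 0, 0, -0.05, -1], [0.033, -0.0017, -0.0003, 0, 0, -0.05, -1], [0.033, -0.0017, -0.0003, 0, 0, -0.05, -1], [0.033, -0.0017, -0.0003, 0, 0, -0.05, -1], [0.033, -0.0017, -0.0003, 0, 0, -0.05, -1], [0.033, -0.0017, -0.0003, 0, 0, -0.05, -1]]}}

```text
time_s: 5.52
eef_pos: [0.6403, -0.0118, 0.0949]
ee_rot: [0.001, 0.765, 0.644, -0.0]
ft_force: [0.5, -1.0, 0.7]
width: 0.002
```

Request:
{"api": "step_arm", "payload": {"deltas": [[0.033, -0.0017, -0.0003, 0, 0, -0.05, -1], [0.033, -0.0017, -0.0003, 0, 0, -0.05, -1], [0.033, -0.0017, -0.0003, 0, 0, -0.05, -1], [0.033, -0.0017, -0.0003, 0, 0, -0.05, -1], [0.033, -0.0017, -0.0003, 0, 0, -0.05, -1], [0.033, -0.0017, -0.0003, 0, 0, -0.05, -1], [0.033, -0.0017, -0.0003, 0, 0, -0.05, -1], [0.033, -0.0017, -0.0003, 0, 0, -0.05, -1]]}}

```text
time_s: 6.18
eef_pos: [0.6317, 0.0263, 0.0955]
ee_rot: [0.001, 0.437, 0.899, 0.0]
ft_force: [1.6, -0.7, -0.8]
width: 0.002
```

```bash
python3 -c "
from h import *
pol()
snap('5',('wrist',));pol()"
```

```text
r 48.0 phi 36.8 yaw 128.2 toolframe x,y mm [-1.1 48. ] z 0.0955 tilt [ 0.002 -0.    -1.   ] q [-0.06  0.34  0.16  1.39  0.   -0.73] F [ 1.6 -0.7 -0.8] t 6.18
6.2333 [0.6309 0.0272 0.0955] [3.000e-04 4.351e-01 9.004e-01 5.000e-04] [-6.300e-02  3.340e-01  1.580e-01  1.393e+00  1.000e-03 -7.340e-01] [-0.2  0.2 -0.6]
r 48.0 phi 38.2 yaw 128.4 toolframe x,y mm [-0.2 48. ] z 0.0955 tilt [ 0.001  0.001 -1.   ] q [-0.06  0.33  0.16  1.39  0.   -0.73] F [-0.2  0.2 -0.6] t 6.23
```

View pics/wrist5.png

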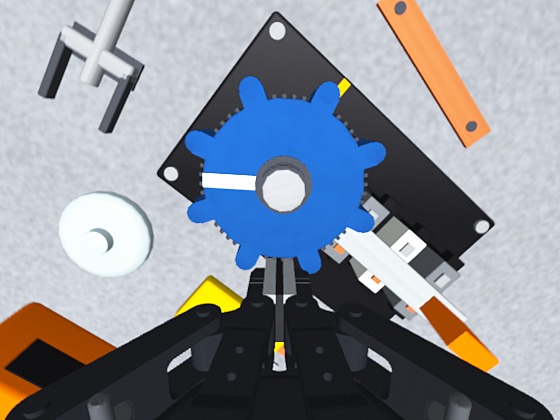

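Request:
{"api": "step_arm", "payload": {"deltas": [[0.033, -0.0017, -0.0003, 0, 0, -0.05, -1], [0.033, -0.0017, -0.0003, 0, 0, -0.05, -1], [0.033, -0.0017, -0.0003, 0, 0, -0.05, -1], [0.033, -0.0017, -0.0003, 0, 0, -0.05, -1], [0.033, -0.0017, -0.0003, 0, 0, -0.05, -1], [0.033, -0.0017, -0.0003, 0, 0, -0.05, -1], [0.033, -0.0017, -0.0003, 0, 0, -0.05, -1], [0.033, -0.0017, -0.0003, 0, 0, -0.05, -1]]}}

```text
time_s: 6.9
eef_pos: [0.5971, 0.0456, 0.0959]
ee_rot: [0.001, 0.034, 0.999, 0.001]
ft_force: [1.2, 1.7, -0.2]
width: -0.001
```

Request:
{"api": "step_arm", "payload": {"deltas": [[0.033, -0.0017, -0.0003, 0, 0, -0.05, -1], [0.033, -0.0017, -0.0003, 0, 0, -0.05, -1], [0.033, -0.0017, -0.0003, 0, 0, -0.05, -1], [0.033, -0.0017, -0.0003, 0, 0, -0.05, -1], [0.033, -0.0017, -0.0003, 0, 0, -0.05, -1], [0.033, -0.0017, -0.0003, 0, 0, -0.05, -1], [0.033, -0.0017, -0.0003, 0, 0, -0.05, -1], [0.033, -0.0017, -0.0003, 0, 0, -0.05, -1]]}}

```text
time_s: 7.57
eef_pos: [0.5596, 0.0325, 0.096]
ee_rot: [-0.0, -0.376, 0.927, 0.002]
ft_force: [-1.3, 2.4, 1.7]
width: 0.002
```

```bash
python3 -c "
from h import *
pol()
snap('6',('wrist','scene'));pol()"
```

```text
r 48.6 phi 133.8 yaw -135.9 toolframe x,y mm [-0.3 48.6] z 0.0960 tilt [-0.001  0.003 -1.   ] q [-0.06  0.15 -0.06  1.36  0.   -2.4 ] F [-1.3  2.4  1.7] t 7.57
7.6667 [0.5594 0.0319 0.096 ] [-5.000e-04 -3.733e-01  9.277e-01  1.100e-03] [-6.400e-02  1.540e-01 -5.600e-02  1.363e+00  2.000e-03 -2.400e+00] [-2.2  3.2  0.9]
r 48.2 phi 134.5 yaw -136.2 toolframe x,y mm [ 0.6 48.2] z 0.0960 tilt [-0.002  0.002 -1.   ] q [-0.06  0.15 -0.06  1.36  0.   -2.4 ] F [-2.2  3.2  0.9] t 7.67
```

View pics/wrist6.png

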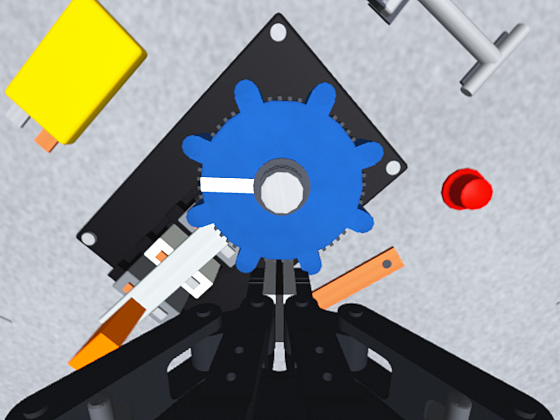

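View pics/scene6.png

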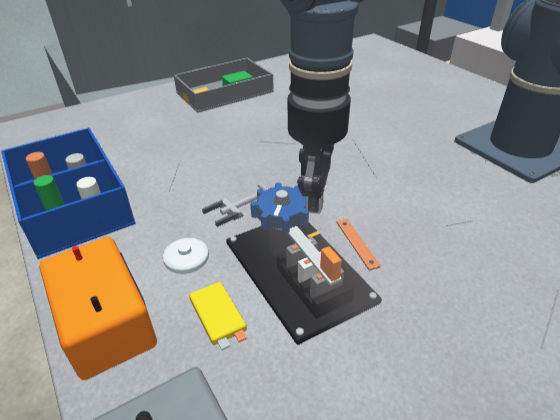

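Request:
{"api": "step_arm", "payload": {"deltas": [[0, 0.0667, 0, 0, 0, 0, -1], [0, 0.0667, 0, 0, 0, 0, -1], [0, 0, 0, 0, 0, 0.0577, -1], [0, 0, 0, 0, 0, 0.0577, -1], [0, 0, 0, 0, 0, 0.0577, -1], [0, 0, 0, 0, 0, 0.0577, -1], [0, 0, 0, 0, 0, 0.0577, -1], [0, 0, 0, 0, 0, 0.0577, -1]]}}

```text
time_s: 8.33
eef_pos: [0.5462, 0.0464, 0.096]
ee_rot: [-0.0, -0.018, 1.0, -0.0]
ft_force: [0.2, 0.2, 0.6]
width: 0.006
```

Request:
{"api": "step_arm", "payload": {"deltas": [[0, 0, 0, 0, 0, 0.0577, -1], [0, 0, 0, 0, 0, 0.0577, -1], [0, 0, 0, 0, 0, 0.0577, -1], [0, 0, 0, 0, 0, 0.0577, -1], [0, 0, 0, 0, 0, 0.0577, -1], [0, 0, 0, 0, 0, 0.0577, -1], [0, 0, 0, 0, 0, 0.0577, -1], [0, 0, 0, 0, 0, 0.0577, -1]]}}

```text
time_s: 9.0
eef_pos: [0.5463, 0.0464, 0.096]
ee_rot: [0.0, 0.449, 0.894, -0.0]
ft_force: [-0.1, -0.1, 0.1]
width: 0.003
```

Request:
{"api": "step_arm", "payload": {"deltas": [[0, 0, 0, 0, 0, 0.0577, -1], [0, 0, 0, 0, 0, 0.0577, -1], [0, 0, 0, 0, 0, 0.0577, -1], [0, 0, 0, 0, 0, 0.0577, -1], [0, 0, 0, 0, 0, 0.0577, -1], [0, 0, 0, 0, 0, 0.0577, -1], [0, 0, 0, 0, 0, 0.0577, -1], [0, 0, 0, 0, 0, 0.0577, -1]]}}

```text
time_s: 9.67
eef_pos: [0.5463, 0.0464, 0.096]
ee_rot: [0.0, 0.813, 0.582, -0.0]
ft_force: [0.3, 0.1, -0.1]
width: -0.003
```

Request:
{"api": "step_arm", "payload": {"deltas": [[0, 0, 0, 0, 0, 0.0577, -1], [0, 0, 0, 0, 0, 0.0577, -1], [0, 0, 0, 0, 0, 0.0577, -1], [0, 0, 0, 0, 0, 0.0575, -1], [0, 0, 0, 0, 0, 0, -1]]}}

```text
time_s: 10.08
eef_pos: [0.5462, 0.0464, 0.096]
ee_rot: [0.0, 0.928, 0.373, -0.0]
ft_force: [-0.5, -1.5, 0.2]
width: 0.001
```

```bash
python3 -c "
from h import *
pol()
snap('7',('wrist','scene'));pol()
crop('scene','7',220,130,360,270,4)"
```

```text
r 67.8 phi 133.8 yaw 43.8 toolframe x,y mm [ -0.  -67.8] z 0.0960 tilt [-0. -0. -1.] q [-0.04  0.12 -0.09  1.36 -0.    0.77] F [-0.5 -1.5  0.2] t 10.08
10.1833 [0.5464 0.0463 0.096 ] [ 1.000e-04  9.266e-01  3.760e-01 -1.000e-04] [-0.038  0.121 -0.092  1.358 -0.     0.762] [-0.8  0.3  0.1]
r 67.6 phi 133.8 yaw 44.2 toolframe x,y mm [  0.4 -67.6] z 0.0960 tilt [-0. -0. -1.] q [-0.04  0.12 -0.09  1.36 -0.    0.76] F [-0.8  0.3  0.1] t 10.18
```

View pics/scene7c.png

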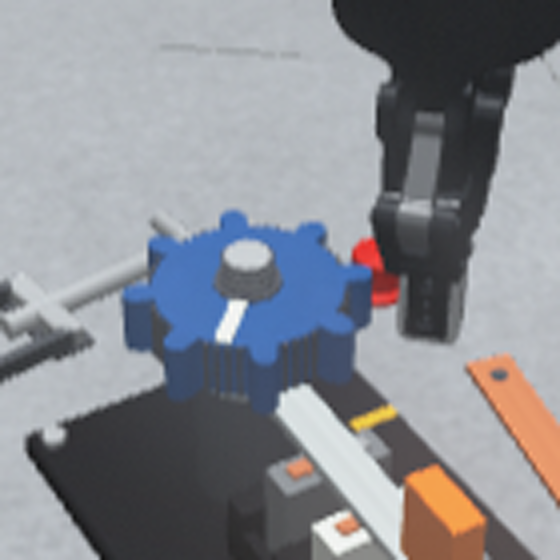

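Request:
{"api": "step_arm", "payload": {"deltas": [[0.01, 0.062, 0, 0, 0, 0, -1], [0, 0.062, 0, 0, 0, 0, -1], [-0.034, 0.0018, -0.0003, 0, 0, -0.05, -1], [-0.034, 0.0018, -0.0003, 0, 0, -0.05, -1], [-0.034, 0.0018, -0.0003, 0, 0, -0.05, -1], [-0.034, 0.0018, -0.0003, 0, 0, -0.05, -1], [-0.034, 0.0018, -0.0003, 0, 0, -0.05, -1], [-0.034, 0.0018, -0.0003, 0, 0, -0.05, -1]]}}

```text
time_s: 10.85
eef_pos: [0.5461, 0.0075, 0.0961]
ee_rot: [-0.002, 0.764, 0.646, 0.0]
ft_force: [-2.1, 1.9, 0.9]
width: 0.001
```

```bash
python3 -c "
from h import *
pol()
snap('8',('scene',))
crop('scene','8',220,130,360,270,4);pol()
i=load('scene','7')
d=ray('scene',220+228/4,130+337/4,.106,i)-ray('scene',220+238/4,130+305/4,.106,i);print(np.degrees(np.arctan2(d[1],d[0])))"
```

```text
r 48.2 phi 168.0 yaw 80.4 toolframe x,y mm [  2.  -48.1] z 0.0961 tilt [-0.002  0.003 -1.   ] q [-0.11  0.12 -0.1   1.36  0.    0.06] F [-2.1  1.9  0.9] t 10.85
10.9 [0.5459 0.0064 0.0961] [-1.300e-03  7.630e-01  6.464e-01 -3.000e-04] [-1.12e-01  1.17e-01 -9.60e-02  1.36e+00  1.00e-03  5.30e-02] [-3.1  1.2  1.7]
r 48.1 phi 169.3 yaw 80.5 toolframe x,y mm [  1.  -48.1] z 0.0961 tilt [-0.002  0.002 -1.   ] q [-0.11  0.12 -0.1   1.36  0.    0.05] F [-3.1  1.2  1.7] t 10.90
47.14085406914303
```

View pics/scene8c.png

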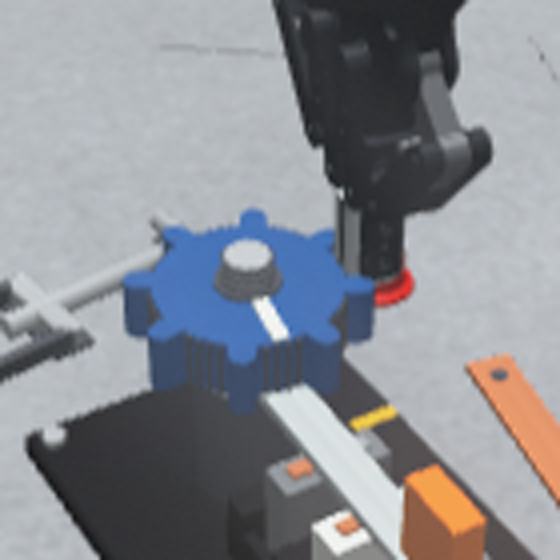

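Request:
{"api": "step_arm", "payload": {"deltas": [[-0.034, -0.0052, -0.0003, 0, 0, -0.05, -1], [-0.034, 0.0018, -0.0003, 0, 0, -0.05, -1], [-0.034, 0.0018, -0.0003, 0, 0, -0.05, -1], [-0.034, 0.0018, -0.0003, 0, 0, -0.05, -1], [-0.034, 0.0018, -0.0003, 0, 0, -0.05, -1], [-0.034, 0.0018, -0.0003, 0, 0, -0.05, -1], [-0.034, 0.0018, -0.0003, 0, 0, -0.05, -1], [-0.034, 0.0018, -0.0003, 0, 0, -0.05, -1]]}}

```text
time_s: 11.57
eef_pos: [0.5549, -0.0321, 0.0965]
ee_rot: [-0.001, 0.437, 0.9, -0.0]
ft_force: [-2.7, -0.0, -0.1]
width: 0.002
```

Request:
{"api": "step_arm", "payload": {"deltas": [[-0.034, 0.0018, -0.0003, 0, 0, -0.05, -1], [-0.034, 0.0018, -0.0003, 0, 0, -0.05, -1], [-0.034, 0.0018, -0.0003, 0, 0, -0.05, -1], [-0.034, 0.0018, -0.0003, 0, 0, -0.05, -1], [-0.034, 0.0018, -0.0003, 0, 0, -0.05, -1], [-0.034, 0.0018, -0.0003, 0, 0, -0.05, -1], [-0.034, 0.0018, -0.0003, 0, 0, -0.05, -1], [-0.034, 0.0018, -0.0003, 0, 0, -0.05, -1]]}}

```text
time_s: 12.23
eef_pos: [0.5904, -0.0514, 0.0967]
ee_rot: [-0.001, 0.033, 0.999, -0.001]
ft_force: [-2.2, 0.5, 0.5]
width: -0.004
```

Request:
{"api": "step_arm", "payload": {"deltas": [[-0.034, 0.0018, -0.0003, 0, 0, -0.05, -1], [-0.034, 0.0018, -0.0003, 0, 0, -0.05, -1], [-0.034, 0.0018, -0.0003, 0, 0, -0.05, -1], [-0.034, 0.0018, -0.0003, 0, 0, -0.05, -1], [-0.034, 0.0018, -0.0003, 0, 0, -0.05, -1], [-0.034, 0.0018, -0.0003, 0, 0, -0.05, -1], [-0.034, 0.0018, -0.0003, 0, 0, -0.05, -1], [-0.034, 0.0018, -0.0003, 0, 0, -0.05, -1]]}}

```text
time_s: 12.9
eef_pos: [0.6284, -0.0382, 0.0971]
ee_rot: [-0.0, -0.376, 0.927, -0.001]
ft_force: [-0.6, -2.0, -0.3]
width: -0.002
```

```bash
python3 -c "
from h import *
pol()
snap('9',('scene',))
crop('scene','9',220,130,360,270,4);pol()"
```

```text
r 50.2 phi -45.4 yaw -135.8 toolframe x,y mm [ -0.4 -50.2] z 0.0971 tilt [ 0.    -0.003 -1.   ] q [-0.17  0.33  0.15  1.4  -0.   -2.51] F [-0.6 -2.  -0.3] t 12.90
12.95 [ 0.629  -0.0374  0.0972] [ 2.000e-04 -3.778e-01  9.259e-01 -1.100e-03] [-1.650e-01  3.300e-01  1.560e-01  1.395e+00 -2.000e-03 -2.511e+00] [-0.2 -0.3 -0.1]
r 50.0 phi -44.2 yaw -135.6 toolframe x,y mm [ -1.2 -50. ] z 0.0972 tilt [ 0.001 -0.002 -1.   ] q [-0.16  0.33  0.16  1.39 -0.   -2.51] F [-0.2 -0.3 -0.1] t 12.95
```

View pics/scene9c.png

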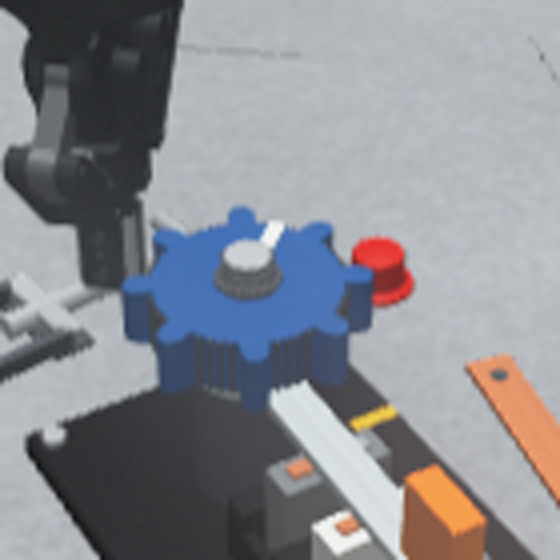

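Request:
{"api": "step_arm", "payload": {"deltas": [[0, -0.0667, 0, 0, 0, 0, -1], [0, -0.0667, 0, 0, 0, 0, -1], [0, 0, 0, 0, 0, 0.0577, -1], [0, 0, 0, 0, 0, 0.0577, -1], [0, 0, 0, 0, 0, 0.0577, -1], [0, 0, 0, 0, 0, 0.0577, -1], [0, 0, 0, 0, 0, 0.0577, -1], [0, 0, 0, 0, 0, 0.0577, -1]]}}

```text
time_s: 13.62
eef_pos: [0.6421, -0.0518, 0.0973]
ee_rot: [0.0, -0.017, 1.0, -0.0]
ft_force: [-0.2, -1.3, 0.5]
width: 0.0
```

Request:
{"api": "step_arm", "payload": {"deltas": [[0, 0, 0, 0, 0, 0.0577, -1], [0, 0, 0, 0, 0, 0.0577, -1], [0, 0, 0, 0, 0, 0.0577, -1], [0, 0, 0, 0, 0, 0.0577, -1], [0, 0, 0, 0, 0, 0.0577, -1], [0, 0, 0, 0, 0, 0.0577, -1], [0, 0, 0, 0, 0, 0.0577, -1], [0, 0, 0, 0, 0, 0.0577, -1]]}}

```text
time_s: 14.28
eef_pos: [0.6421, -0.0518, 0.0973]
ee_rot: [0.0, 0.45, 0.893, -0.0]
ft_force: [-0.3, 0.3, 0.2]
width: -0.004
```

Request:
{"api": "step_arm", "payload": {"deltas": [[0, 0, 0, 0, 0, 0.0577, -1], [0, 0, 0, 0, 0, 0.0577, -1], [0, 0, 0, 0, 0, 0.0577, -1], [0, 0, 0, 0, 0, 0.0577, -1], [0, 0, 0, 0, 0, 0.0577, -1], [0, 0, 0, 0, 0, 0.0577, -1], [0, 0, 0, 0, 0, 0.0577, -1], [0, 0, 0, 0, 0, 0.0577, -1]]}}

```text
time_s: 14.95
eef_pos: [0.6421, -0.0518, 0.0973]
ee_rot: [0.0, 0.814, 0.582, 0.0]
ft_force: [0.6, -0.6, -0.3]
width: -0.004
```

Request:
{"api": "step_arm", "payload": {"deltas": [[0, 0, 0, 0, 0, 0.0577, -1], [0, 0, 0, 0, 0, 0.0577, -1], [0, 0, 0, 0, 0, 0.0577, -1], [0, 0, 0, 0, 0, 0.0575, -1], [-0.015, 0, 0, 0, 0, 0, -1]]}}

```text
time_s: 15.37
eef_pos: [0.6405, -0.0531, 0.0973]
ee_rot: [0.0, 0.928, 0.372, 0.0]
ft_force: [-0.5, -1.0, -0.3]
width: -0.001
```

```bash
python3 -c "
from h import *
pol()
snap('10',('wrist',));pol()"
```

```text
r 69.3 phi -46.9 yaw 43.7 toolframe x,y mm [-0.8 69.3] z 0.0973 tilt [ 0.001 -0.    -1.   ] q [-0.19  0.36  0.2   1.4   0.    0.62] F [-0.5 -1.  -0.3] t 15.37
15.4167 [ 0.64   -0.0535  0.0973] [ 2.000e-04  9.272e-01  3.746e-01 -1.000e-04] [-1.870e-01  3.630e-01  1.980e-01  1.405e+00 -1.000e-03  6.150e-01] [ 0.3 -0.3  0.5]
r 69.2 phi -47.4 yaw 44.0 toolframe x,y mm [-1.7 69.2] z 0.0973 tilt [ 0.    -0.001 -1.   ] q [-0.19  0.36  0.2   1.41 -0.    0.62] F [ 0.3 -0.3  0.5] t 15.42
```

View pics/wrist10.png

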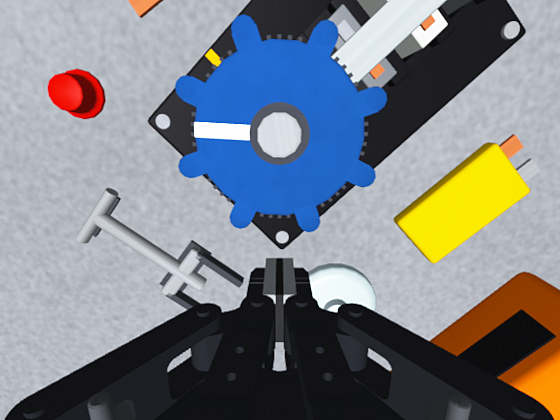

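Request:
{"api": "step_arm", "payload": {"deltas": [[0, -0.068, 0, 0, 0, 0, -1], [0, -0.068, 0, 0, 0, 0, -1], [0.034, -0.0018, -0.0003, 0, 0, -0.05, -1], [0.034, -0.0018, -0.0003, 0, 0, -0.05, -1], [0.034, -0.0018, -0.0003, 0, 0, -0.05, -1], [0.034, -0.0018, -0.0003, 0, 0, -0.05, -1], [0.034, -0.0018, -0.0003, 0, 0, -0.05, -1], [0.034, -0.0018, -0.0003, 0, 0, -0.05, -1]]}}

```text
time_s: 16.08
eef_pos: [0.64, -0.0117, 0.0981]
ee_rot: [0.001, 0.764, 0.645, -0.0]
ft_force: [1.2, -1.4, 0.5]
width: 0.002
```

Request:
{"api": "step_arm", "payload": {"deltas": [[0.034, -0.0018, -0.0003, 0, 0, -0.05, -1], [0.034, -0.0018, -0.0003, 0, 0, -0.05, -1], [0.034, -0.0018, -0.0003, 0, 0, -0.05, -1], [0.034, -0.0018, -0.0003, 0, 0, -0.05, -1], [0.034, -0.0018, -0.0003, 0, 0, -0.05, -1], [0.034, -0.0018, -0.0003, 0, 0, -0.05, -1], [0.034, -0.0018, -0.0003, 0, 0, -0.05, -1], [0.034, -0.0018, -0.0003, 0, 0, -0.05, -1]]}}

```text
time_s: 16.75
eef_pos: [0.6308, 0.0272, 0.0986]
ee_rot: [0.001, 0.435, 0.9, -0.0]
ft_force: [1.5, -1.3, 1.0]
width: 0.0
```

```bash
python3 -c "
from h import *
pol()
snap('11',('wrist',));pol()"
```

```text
r 47.9 phi 38.3 yaw 128.4 toolframe x,y mm [-0.1 47.9] z 0.0986 tilt [ 0.002 -0.001 -1.   ] q [-0.06  0.33  0.16  1.4  -0.   -0.73] F [ 1.5 -1.3  1. ] t 16.75
16.8 [0.6301 0.0282 0.0986] [6.000e-04 4.335e-01 9.012e-01 2.000e-04] [-0.062  0.331  0.16   1.398 -0.    -0.736] [ 0.4 -0.1  0.2]
r 48.0 phi 39.8 yaw 128.6 toolframe x,y mm [ 1. 48.] z 0.0986 tilt [ 0.001 -0.    -1.   ] q [-0.06  0.33  0.16  1.4  -0.   -0.74] F [ 0.4 -0.1  0.2] t 16.80
```

View pics/wrist11.png

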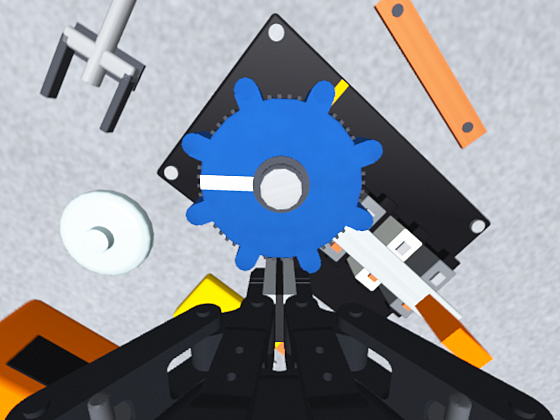

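Request:
{"api": "step_arm", "payload": {"deltas": [[0.034, 0.0042, -0.0003, 0, 0, -0.05, -1], [0.034, -0.0018, -0.0003, 0, 0, -0.05, -1], [0.034, -0.0018, -0.0003, 0, 0, -0.05, -1], [0.034, -0.0018, -0.0003, 0, 0, -0.05, -1], [0.034, -0.0018, -0.0003, 0, 0, -0.05, -1], [0.034, -0.0018, -0.0003, 0, 0, -0.05, -1], [0.034, -0.0018, -0.0003, 0, 0, -0.05, -1], [0.034, -0.0018, -0.0003, 0, 0, -0.05, -1]]}}

```text
time_s: 17.47
eef_pos: [0.5963, 0.0472, 0.0989]
ee_rot: [0.001, 0.032, 0.999, 0.001]
ft_force: [1.5, 0.6, 0.3]
width: 0.002
```

Request:
{"api": "step_arm", "payload": {"deltas": [[0.034, -0.0018, -0.0003, 0, 0, -0.05, -1], [0.034, -0.0018, -0.0003, 0, 0, -0.05, -1], [0.034, -0.0018, -0.0003, 0, 0, -0.05, -1], [0.034, -0.0018, -0.0003, 0, 0, -0.05, -1], [0.034, -0.0018, -0.0003, 0, 0, -0.05, -1], [0.034, -0.0018, -0.0003, 0, 0, -0.05, -1], [0.034, -0.0018, -0.0003, 0, 0, -0.05, -1], [0.034, -0.0018, -0.0003, 0, 0, -0.05, -1]]}}

```text
time_s: 18.13
eef_pos: [0.5583, 0.0338, 0.0992]
ee_rot: [0.001, -0.377, 0.926, 0.001]
ft_force: [1.3, 1.7, 1.4]
width: -0.0
```

```bash
python3 -c "
from h import *
pol()
snap('12',('wrist','scene'));pol()
crop('wrist','12',160,60,420,280,3)"
```

```text
r 50.4 phi 133.9 yaw -135.7 toolframe x,y mm [-0.4 50.4] z 0.0992 tilt [ 0.001  0.002 -1.   ] q [-0.06  0.15 -0.06  1.37  0.   -2.4 ] F [1.3 1.7 1.4] t 18.13
18.2333 [0.5579 0.0332 0.099 ] [ 1.000e-04 -3.743e-01  9.273e-01  5.000e-04] [-6.100e-02  1.470e-01 -5.700e-02  1.367e+00  1.000e-03 -2.399e+00] [-0.8  0.9  0.7]
r 50.3 phi 134.7 yaw -136.0 toolframe x,y mm [ 0.6 50.2] z 0.0990 tilt [-0.     0.001 -1.   ] q [-0.06  0.15 -0.06  1.37  0.   -2.4 ] F [-0.8  0.9  0.7] t 18.23
```

View pics/wrist12c.png

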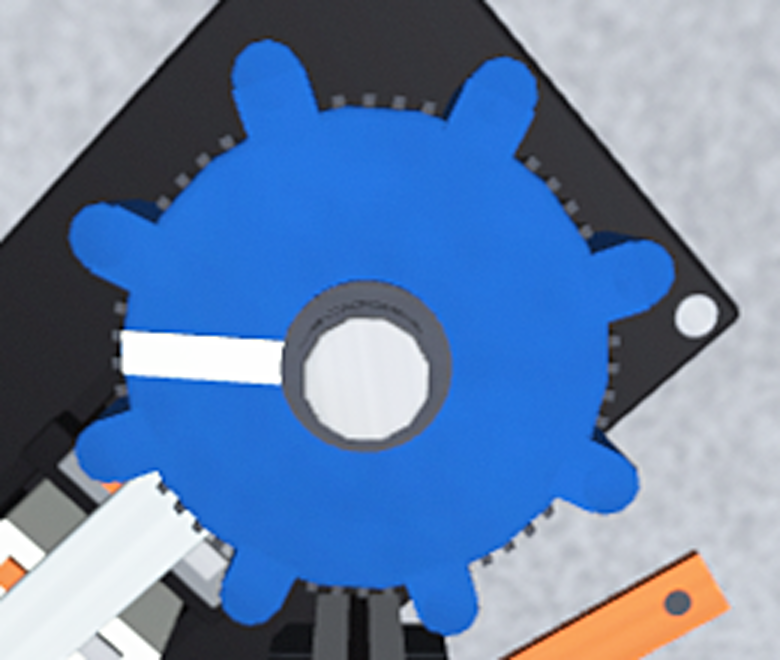

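```bash
cat >> h.py <<'E'
def md(tag,o,i_,z,n="wrist"):
    i=load(n,tag); d=ray(n,*o,z,i)-ray(n,*i_,z,i); return np.degrees(np.arctan2(d[1],d[0]))
E
python3 -c "
from h import *
print(md('12',(160+121/3,60+353/3),(160+283/3,60+363/3),.1088))
print(md('2',(190+147/4,20+344/4),(190+293/4,20+345/4),.104))
print(md('3',(195,178),(246,178),.104))
"
```

```text
40.743708535965816
175.80204976378693
176.07684013553074
```

Request:
{"api": "step_arm", "payload": {"deltas": [[0, 0.0667, 0, 0, 0, 0, -1], [0, 0.0667, 0, 0, 0, 0, -1], [0, 0, 0, 0, 0, 0.0577, -1], [0, 0, 0, 0, 0, 0.0577, -1], [0, 0, 0, 0, 0, 0.0577, -1], [0, 0, 0, 0, 0, 0.0577, -1], [0, 0, 0, 0, 0, 0.0577, -1], [0, 0, 0, 0, 0, 0.0577, -1]]}}

```text
time_s: 18.9
eef_pos: [0.5438, 0.0482, 0.0986]
ee_rot: [-0.0, -0.018, 1.0, -0.0]
ft_force: [0.2, 0.1, -0.1]
width: -0.0
```

Request:
{"api": "step_arm", "payload": {"deltas": [[0, 0, 0, 0, 0, 0.0577, -1], [0, 0, 0, 0, 0, 0.0577, -1], [0, 0, 0, 0, 0, 0.0577, -1], [0, 0, 0, 0, 0, 0.0577, -1], [0, 0, 0, 0, 0, 0.0577, -1], [0, 0, 0, 0, 0, 0.0577, -1], [0, 0, 0, 0, 0, 0.0577, -1], [0, 0, 0, 0, 0, 0.0577, -1]]}}

```text
time_s: 19.57
eef_pos: [0.5438, 0.0482, 0.0986]
ee_rot: [-0.0, 0.449, 0.894, -0.0]
ft_force: [-0.6, 0.2, -0.5]
width: 0.0
```

Request:
{"api": "step_arm", "payload": {"deltas": [[0, 0, 0, 0, 0, 0.0577, -1], [0, 0, 0, 0, 0, 0.0577, -1], [0, 0, 0, 0, 0, 0.0577, -1], [0, 0, 0, 0, 0, 0.0577, -1], [0, 0, 0, 0, 0, 0.0577, -1], [0, 0, 0, 0, 0, 0.0577, -1], [0, 0, 0, 0, 0, 0.0577, -1], [0, 0, 0, 0, 0, 0.0577, -1]]}}

```text
time_s: 20.23
eef_pos: [0.5438, 0.0482, 0.0986]
ee_rot: [-0.0, 0.813, 0.583, -0.0]
ft_force: [0.2, 0.5, 0.3]
width: -0.002
```

Request:
{"api": "step_arm", "payload": {"deltas": [[0, 0, 0, 0, 0, 0.0577, -1], [0, 0, 0, 0, 0, 0.0577, -1], [0, 0, 0, 0, 0, 0.0577, -1], [0, 0, 0, 0, 0, 0.0575, -1], [0.01, 0.067, 0, 0, 0, 0, -1], [0, 0.067, 0, 0, 0, 0, -1]]}}

```text
time_s: 20.73
eef_pos: [0.5597, 0.0345, 0.0987]
ee_rot: [0.0, 0.926, 0.377, 0.0]
ft_force: [-0.2, 1.0, -1.1]
width: 0.0
```

```bash
python3 -c "
from h import *
pol()
snap('13',('scene',));pol()
crop('scene','13',220,130,360,270,4)"
```

```text
r 49.9 phi 132.2 yaw 44.3 toolframe x,y mm [  1.8 -49.8] z 0.0987 tilt [ 0. -0. -1.] q [-0.06  0.15 -0.05  1.37 -0.    0.74] F [-0.2  1.  -1.1] t 20.73
20.7833 [0.5609 0.0333 0.0987] [0.000e+00 9.267e-01 3.759e-01 5.000e-04] [-0.06   0.154 -0.05   1.366  0.     0.74 ] [-0.7  1.2  0.6]
r 48.2 phi 132.1 yaw 44.2 toolframe x,y mm [  1.7 -48.2] z 0.0987 tilt [ 0.001  0.    -1.   ] q [-0.06  0.15 -0.05  1.37  0.    0.74] F [-0.7  1.2  0.6] t 20.78
```

View pics/scene13c.png

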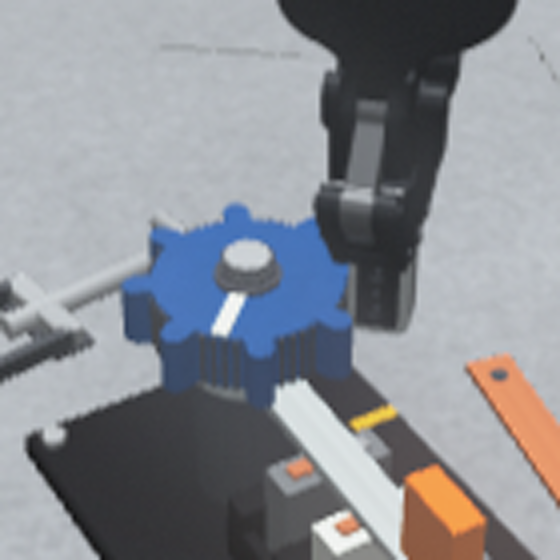

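Request:
{"api": "step_arm", "payload": {"deltas": [[-0.034, -0.005, -0.0003, 0, 0, -0.05, -1], [-0.034, 0.0018, -0.0003, 0, 0, -0.05, -1], [-0.034, 0.0018, -0.0003, 0, 0, -0.05, -1], [-0.034, 0.0018, -0.0003, 0, 0, -0.05, -1], [-0.034, 0.0018, -0.0003, 0, 0, -0.05, -1], [-0.034, 0.0018, -0.0003, 0, 0, -0.05, -1], [-0.034, 0.0018, -0.0003, 0, 0, -0.05, -1], [-0.034, 0.0018, -0.0003, 0, 0, -0.05, -1]]}}

```text
time_s: 21.45
eef_pos: [0.5436, -0.0021, 0.099]
ee_rot: [-0.001, 0.692, 0.722, -0.0]
ft_force: [-1.3, 1.6, 0.1]
width: 0.002
```

Request:
{"api": "step_arm", "payload": {"deltas": [[-0.034, 0.0018, -0.0003, 0, 0, -0.05, -1], [-0.034, 0.0018, -0.0003, 0, 0, -0.05, -1], [-0.034, 0.0018, -0.0003, 0, 0, -0.05, -1], [-0.034, 0.0018, -0.0003, 0, 0, -0.05, -1], [-0.034, 0.0018, -0.0003, 0, 0, -0.05, -1], [-0.034, 0.0018, -0.0003, 0, 0, -0.05, -1], [-0.034, 0.0018, -0.0003, 0, 0, -0.05, -1], [-0.034, 0.0018, -0.0003, 0, 0, -0.05, -1]]}}

```text
time_s: 22.12
eef_pos: [0.5607, -0.0387, 0.0991]
ee_rot: [-0.001, 0.339, 0.941, -0.001]
ft_force: [-2.7, -0.2, 0.5]
width: 0.004
```

Request:
{"api": "step_arm", "payload": {"deltas": [[-0.034, 0.0018, -0.0003, 0, 0, -0.05, -1], [-0.034, 0.0018, -0.0003, 0, 0, -0.05, -1], [-0.034, 0.0018, -0.0003, 0, 0, -0.05, -1], [-0.034, 0.0018, -0.0003, 0, 0, -0.05, -1], [-0.034, 0.0018, -0.0003, 0, 0, -0.05, -1], [-0.034, 0.0018, -0.0003, 0, 0, -0.05, -1], [0, 0, 0, 0, 0, 0, -1]]}}

```text
time_s: 22.7
eef_pos: [0.59, -0.0503, 0.0995]
ee_rot: [-0.0, 0.033, 0.999, -0.001]
ft_force: [-0.1, -2.1, 0.2]
width: -0.001
```

```bash
python3 -c "
from h import *
pol()
snap('14',('scene','top'));pol()
crop('scene','14',240,150,340,250,6)
crop('top','14',200,170,340,300,5)"
```

```text
r 47.9 phi -93.9 yaw 176.2 toolframe x,y mm [  0.  -47.9] z 0.0995 tilt [-0.001 -0.002 -1.   ] q [-0.2   0.23  0.04  1.38 -0.   -1.7 ] F [-0.1 -2.1  0.2] t 22.70
22.8 [ 0.5898 -0.0502  0.0997] [ 1.000e-04  3.580e-02  9.994e-01 -9.000e-04] [-0.197  0.231  0.04   1.38  -0.002 -1.696] [ 0.4 -2.5 -0. ]
r 47.8 phi -94.1 yaw 175.9 toolframe x,y mm [ -0.  -47.8] z 0.0997 tilt [ 0.    -0.002 -1.   ] q [-0.2   0.23  0.04  1.38 -0.   -1.7 ] F [ 0.4 -2.5 -0. ] t 22.80
```

View pics/scene14c.png

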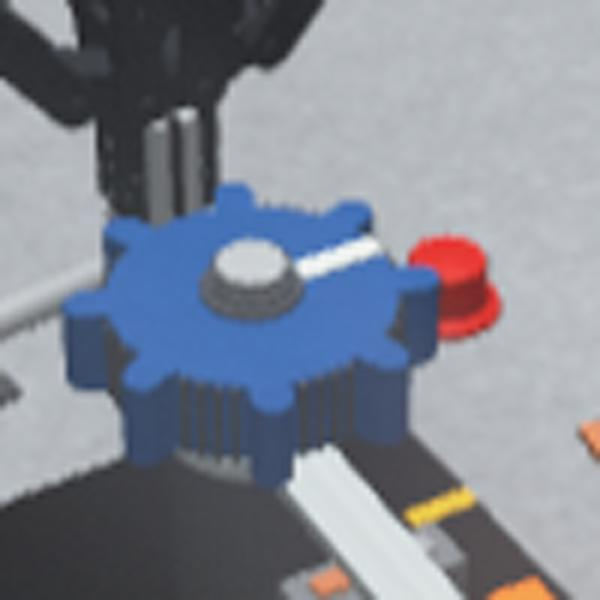

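View pics/top14c.png

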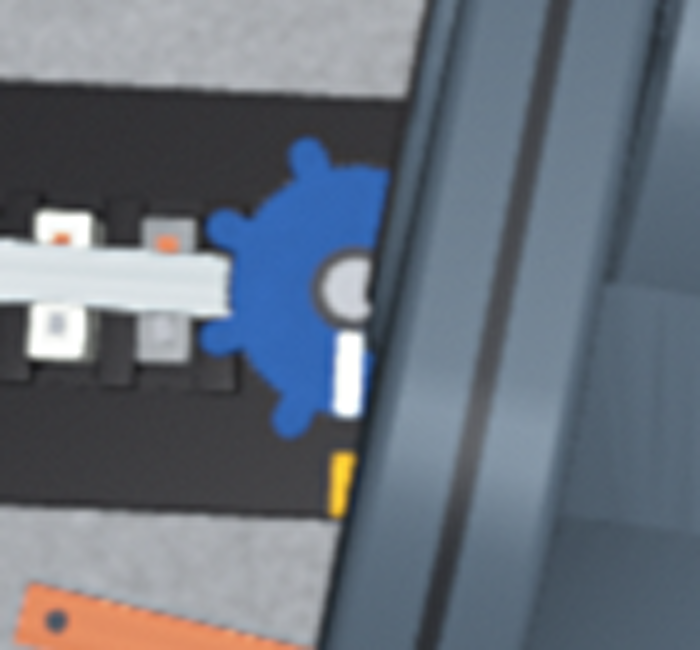

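```bash
python3 -c "
from h import *
f=lambda u,v,x0,y0,s:(x0+(u+.5)/s-.5,y0+(v+.5)/s-.5)
print(md('14',f(377,244,240,150,6),f(300,271,240,150,6),.1098,'scene'))
print(md('2',f(292,416,230,90,4),f(240,434,230,90,4),.104,'scene'))
print('top now',md('14',f(347,415,200,170,5),f(350,333,200,170,5),.1098,'top'))
print('top start',md('2',f(274,292,200,180,4),f(280,228,200,180,4),.104,'top'))
for t in ('2','14'): crop('scene',t,245,160,325,230,8)
a=cv2.imread('pics/scene2c.png');b=cv2.imread('pics/scene14c.png');cv2.imwrite('pics/cmp.png',cv2.resize(np.vstack([a,b]),(600,1050))[:, :])
cv2.imwrite('pics/cmp.png',cv2.resize(np.hstack([a,b]),(800,350)))
"
```

```text
177.33123477130567
176.78539304685486
top now 178.48243404160456
top start 175.21715484966694
```

View pics/scene2c.png

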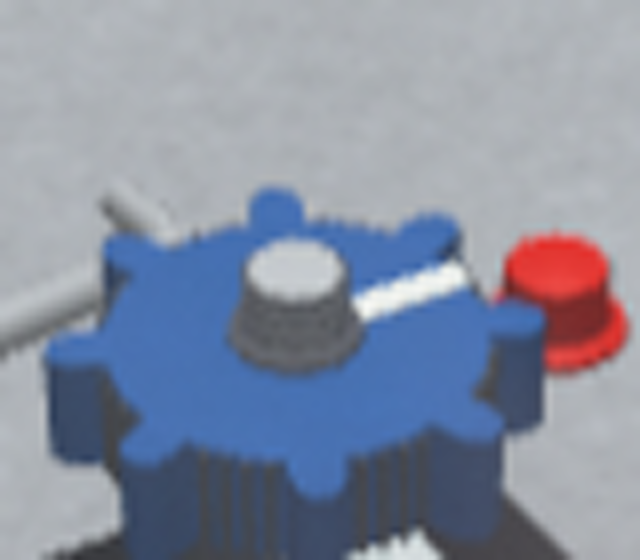

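View pics/scene14c.png

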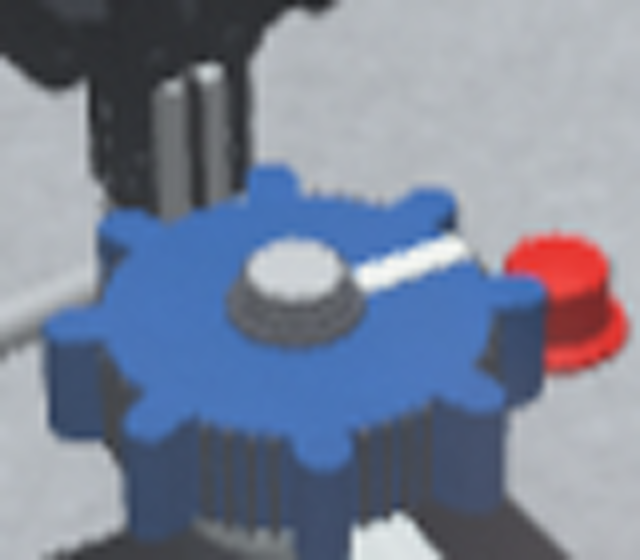

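The mark is back at the index (top view 178.5° against stand −x 177.9°). Comparing the scene crops with the start shows the ribs in the same place to about 1.5–3°. I'll back the finger off and retreat.

Request:
{"api": "step_arm", "payload": {"deltas": [[0.01, 0, 0, 0, 0, 0, -1], [0, -0.0667, 0, 0, 0, 0, -1], [0, -0.0667, 0, 0, 0, 0, -1], [0, -0.0667, 0, 0, 0, 0, -1], [0, 0, -0.14, 0, 0, 0, -1], [0, 0, -0.14, 0, 0, 0, -1], [0, 0, -0.14, 0, 0, 0, -1], [0, 0, 0, 0, 0, 0, -1]]}}

```text
time_s: 23.47
eef_pos: [0.5883, -0.0804, 0.1682]
ee_rot: [0.004, 0.035, 0.999, -0.001]
ft_force: [0.5, 0.5, 0.5]
width: -0.002
```

```bash
python3 -c "
from h import *
pol()
snap('15',('scene','top'));pol()
crop('scene','15',245,160,325,230,8)
crop('top','15',200,170,340,290,5)"
```

```text
r 78.0 phi -93.6 yaw 176.0 toolframe x,y mm [ -0.6 -78. ] z 0.1682 tilt [ 0.008 -0.002 -1.   ] q [-0.25  0.21  0.15  1.5   0.   -1.75] F [0.5 0.5 0.5] t 23.47
23.5667 [ 0.5866 -0.0797  0.164 ] [ 1.300e-03  3.500e-02  9.994e-01 -2.000e-04] [-0.248  0.215  0.149  1.502  0.    -1.749] [ 0.8  0.2 -0.3]
r 77.5 phi -94.9 yaw 176.0 toolframe x,y mm [  1.2 -77.5] z 0.1640 tilt [ 0.003 -0.    -1.   ] q [-0.25  0.21  0.15  1.5   0.   -1.75] F [ 0.8  0.2 -0.3] t 23.57
```

View pics/scene15c.png

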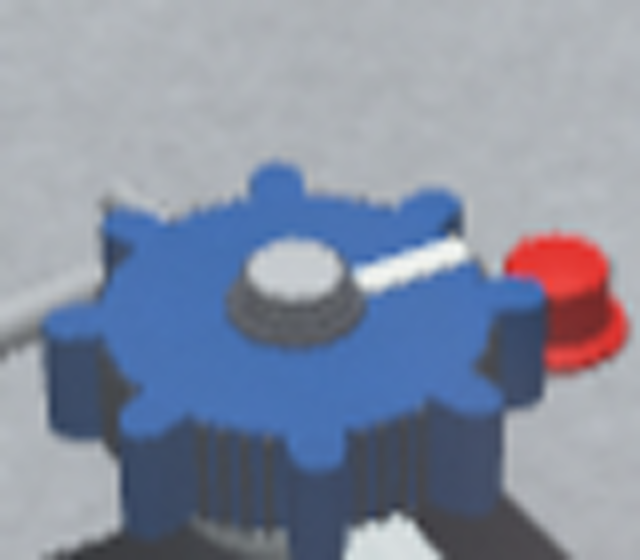

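View pics/top15c.png

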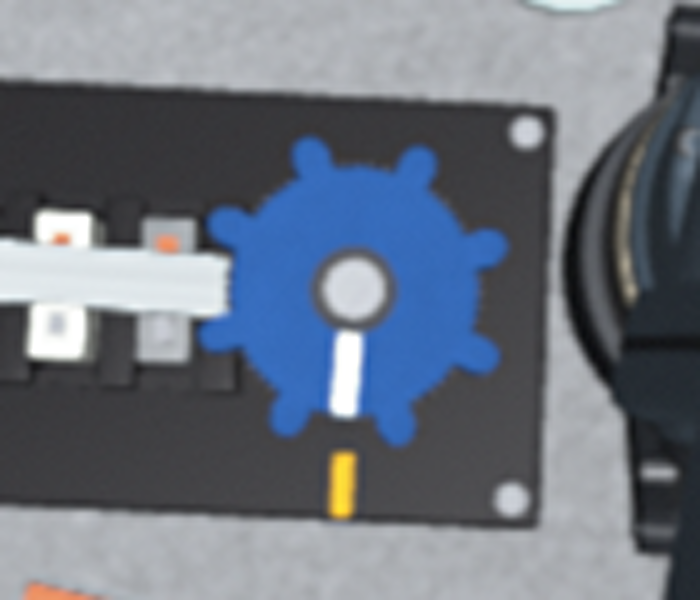

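The collar now matches the starting picture: front rib at (318,468) against x 318 before, back rib at 277 against 276. That is two turns. Next I'll go over to the tab's clockwise side.

Request:
{"api": "step_arm", "payload": {"deltas": [[-0.034, 0.2308, 0, 0, 0, 0, -1], [-0.034, 0.2308, 0, 0, 0, 0, -1], [-0.034, 0.2308, 0, 0, 0, 0, -1], [-0.034, 0.2308, 0, 0, 0, 0, -1], [-0.034, 0.2308, 0, 0, 0, 0, -1], [-0.034, 0.2308, 0, 0, 0, 0, -1], [0, 0, 0, 0, 0, 0, -1], [0, 0, 0, 0, 0, 0, -1]]}}

```text
time_s: 24.23
eef_pos: [0.6297, 0.1279, 0.1603]
ee_rot: [-0.002, 0.033, 0.999, -0.0]
ft_force: [-0.3, -1.2, -0.0]
width: -0.003
```

```bash
python3 -c "
from h import *
pol()
snap('16',('wrist','scene'));pol()"
```

```text
r 135.4 phi 74.4 yaw 176.2 toolframe x,y mm [-27.9 132.5] z 0.1603 tilt [-0.004 -0.    -1.   ] q [ 0.1   0.36  0.32  1.53 -0.   -1.41] F [-0.3 -1.2 -0. ] t 24.23
24.3333 [0.6299 0.1256 0.1612] [-1.400e-03  3.460e-02  9.994e-01 -5.000e-04] [ 9.300e-02  3.570e-01  3.160e-01  1.533e+00 -1.000e-03 -1.409e+00] [0.5 0.2 0.2]
r 133.2 phi 74.0 yaw 176.0 toolframe x,y mm [-27.8 130.3] z 0.1612 tilt [-0.003 -0.001 -1.   ] q [ 0.09  0.36  0.32  1.53 -0.   -1.41] F [0.5 0.2 0.2] t 24.33
```

View pics/wrist16.png

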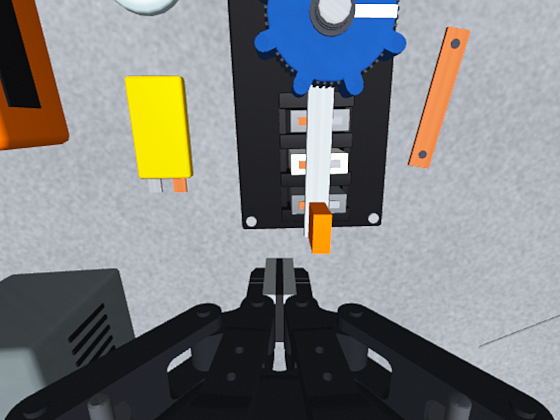

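View pics/scene16.png

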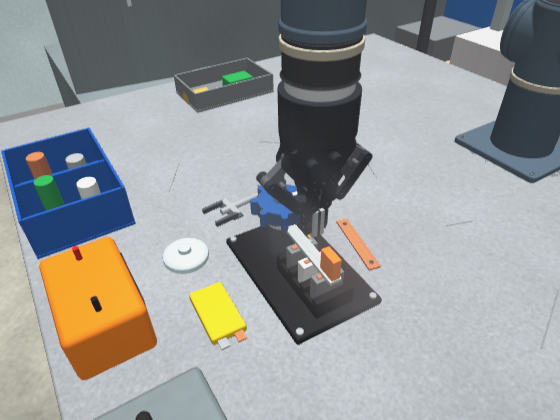

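```bash
python3 -c "
from h import *
i=load('wrist','16')
t=ray('wrist',320.5,228,.109,i);print(t,t[:2]-AX,np.linalg.norm(t[:2]-AX),np.degrees(np.arctan2(*(t[:2]-AX)[::-1])))
print(ray('wrist',334,10,.119,i))
for n,p in (('wrist',[.6295,.1256,.1612]),('scene',[.6295,.1256,.1612])):
  j=load(n,'16');c=j['R']@np.array(p)+j['t'];print((j['intrinsics']@c/c[2])[:2])
crop('wrist','16',260,180,380,280,5)
pol()
"
```

```text
[0.60203206 0.12273999 0.109     ] [0.00883206 0.12523999] 0.12555102375722652 85.96611565620213
[5.93155712e-01 1.98902334e-04 1.19000000e-01]
[280.08208377 270.95124576]
[312.76990865 230.54193274]
r 133.2 phi 74.0 yaw 176.0 toolframe x,y mm [-27.8 130.3] z 0.1612 tilt [-0.003 -0.001 -1.   ] q [ 0.09  0.36  0.32  1.53 -0.   -1.41] F [0.5 0.2 0.2] t 24.33
```

View pics/wrist16c.png

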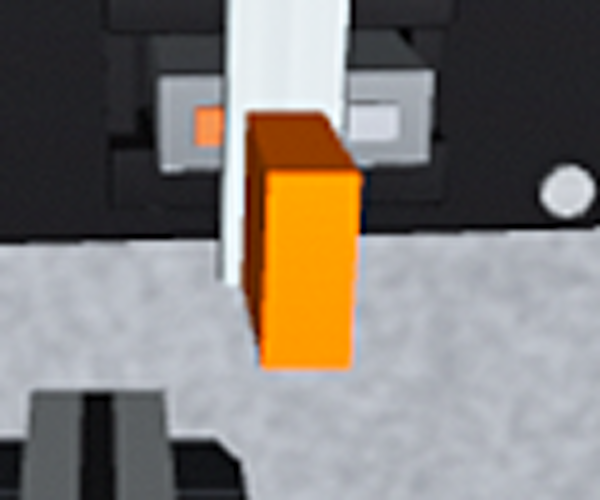

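Request:
{"api": "step_arm", "payload": {"deltas": [[-0.02, 0, 0.1622, 0, 0, 0, -1], [0, 0, 0.1622, 0, 0, 0, -1], [0, 0, 0.1622, 0, 0, 0, -1], [0, 0, 0, 0, 0, 0, -1]]}}

```text
time_s: 24.67
eef_pos: [0.6292, 0.1236, 0.0827]
ee_rot: [-0.006, 0.036, 0.999, -0.001]
ft_force: [-0.8, 0.2, -2.1]
width: -0.002
```

Request:
{"api": "step_arm", "payload": {"deltas": [[0.0455, 0.0061, 0, 0, 0, -0.025, -1], [0.0455, 0.0061, 0, 0, 0, -0.025, -1], [0.0455, 0.0061, 0, 0, 0, -0.025, -1], [0.0455, 0.0061, 0, 0, 0, -0.025, -1], [0.0455, 0.0061, 0, 0, 0, -0.025, -1], [0.0455, 0.0061, 0, 0, 0, -0.025, -1]]}}

```text
time_s: 25.17
eef_pos: [0.5934, 0.128, 0.0915]
ee_rot: [0.001, -0.123, 0.992, 0.0]
ft_force: [0.9, 0.9, -1.0]
width: 0.001
```

```bash
python3 -c "
from h import *
pol()
snap('17',('wrist','scene'));pol()"
```

```text
r 130.5 phi 89.9 yaw -165.9 toolframe x,y mm [-32.  126.5] z 0.0915 tilt [ 0.003  0.001 -1.   ] q [ 0.1   0.27  0.07  1.37  0.   -1.71] F [ 0.9  0.9 -1. ] t 25.17
25.2667 [0.5926 0.1278 0.0914] [ 6.000e-04 -1.214e-01  9.926e-01 -1.000e-04] [ 0.102  0.27   0.07   1.37  -0.    -1.712] [0.  0.5 0.4]
r 130.3 phi 90.3 yaw -166.1 toolframe x,y mm [-30.8 126.6] z 0.0914 tilt [ 0.001 -0.    -1.   ] q [ 0.1   0.27  0.07  1.37 -0.   -1.71] F [0.  0.5 0.4] t 25.27
```

View pics/wrist17.png

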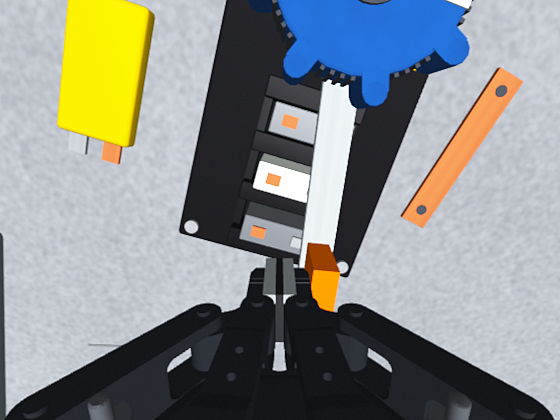

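View pics/scene17.png

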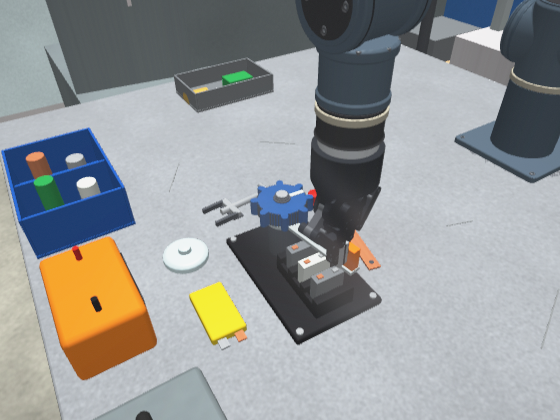

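Request:
{"api": "step_arm", "payload": {"deltas": [[0.0455, 0.0061, 0, 0, 0, -0.025, -1], [0.0455, 0.0061, 0, 0, 0, -0.025, -1], [0.0455, 0.0061, 0, 0, 0, -0.025, -1], [0.0455, 0.0061, 0, 0, 0, -0.025, -1], [0.0455, 0.0061, 0, 0, 0, -0.025, -1], [0.0455, 0.0061, 0, 0, 0, -0.025, -1], [0.0455, 0.0061, 0, 0, 0, -0.025, -1], [0.0455, 0.0061, 0, 0, 0, -0.025, -1]]}}

```text
time_s: 25.93
eef_pos: [0.541, 0.1128, 0.0909]
ee_rot: [0.001, -0.326, 0.945, 0.0]
ft_force: [2.0, 1.8, -0.4]
width: 0.003
```

Request:
{"api": "step_arm", "payload": {"deltas": [[0.0455, 0.0061, 0, 0, 0, -0.025, -1], [0.0455, 0.0061, 0, 0, 0, -0.025, -1], [0.0455, 0.0061, 0, 0, 0, -0.025, -1], [0.0455, 0.0061, 0, 0, 0, -0.025, -1]]}}

```text
time_s: 26.27
eef_pos: [0.5183, 0.097, 0.0908]
ee_rot: [0.001, -0.423, 0.906, 0.0]
ft_force: [1.0, 1.9, 0.5]
width: -0.003
```

```bash
python3 -c "
from h import *
pol()
snap('18',('wrist','scene'));pol()"
```

```text
r 124.5 phi 127.0 yaw -129.9 toolframe x,y mm [-28.2 121.3] z 0.0908 tilt [ 0.002  0.001 -1.   ] q [ 0.06  0.07 -0.16  1.34  0.   -2.39] F [1.  1.9 0.5] t 26.27
26.3667 [0.5179 0.0963 0.0907] [ 3.000e-04 -4.217e-01  9.068e-01 -3.000e-04] [ 0.057  0.068 -0.16   1.342 -0.    -2.385] [ 0.8  0.4 -0. ]
r 124.2 phi 127.3 yaw -130.1 toolframe x,y mm [-27.  121.3] z 0.0907 tilt [ 0.001 -0.    -1.   ] q [ 0.06  0.07 -0.16  1.34 -0.   -2.38] F [ 0.8  0.4 -0. ] t 26.37
```

View pics/wrist18.png

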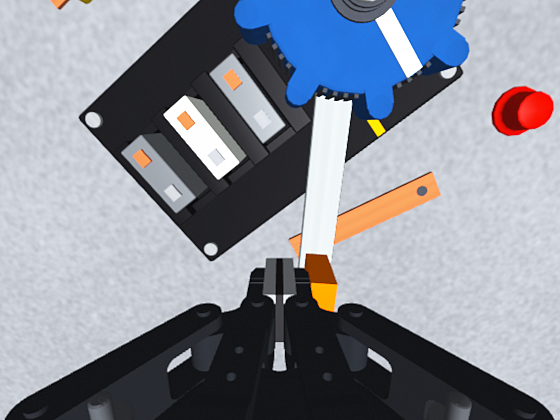

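View pics/scene18.png

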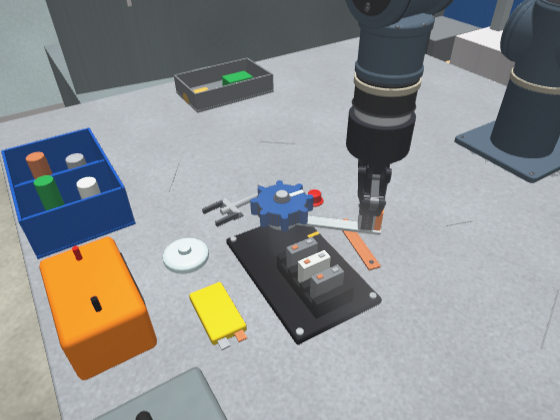

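```bash
python3 -c "
from h import *
i=load('wrist','18')
a=ray('wrist',333,100,.076,i);b=ray('wrist',316.5,253,.076,i)
d=b-a;print(a,b,np.degrees(np.arctan2(d[1],d[0]))-87.9)
d=b[:2]-AX;print(np.degrees(np.arctan2(d[1],d[0]))-87.9)
print('mark',md('18',(416,70),(378,14),.110))
"
```

```text
[0.56715148 0.02294207 0.076     ] [0.50954899 0.07777217 0.076     ] 48.51252296785077
48.28083237666931
mark -178.85723231200583
```

Request:
{"api": "step_arm", "payload": {"deltas": [[0.0445, 0.009, 0, 0, 0, -0.025, -1], [0.0445, 0.009, 0, 0, 0, -0.025, -1], [0.0445, 0.009, 0, 0, 0, -0.025, -1], [0.0445, 0.009, 0, 0, 0, -0.025, -1], [0, 0, 0, 0, 0, 0, -1]]}}

```text
time_s: 26.78
eef_pos: [0.4983, 0.0779, 0.0905]
ee_rot: [0.0, -0.514, 0.858, -0.0]
ft_force: [0.1, 0.3, -0.6]
width: -0.001
```

```bash
python3 -c "
from h import *
snap('19',('wrist','scene'));pol()
crop('wrist','19',220,0,520,300,2)
crop('scene','19',245,160,325,230,8)"
```

```text
26.8833 [0.4985 0.0784 0.0902] [ 3.000e-04 -5.139e-01  8.579e-01 -3.000e-04] [ 0.023  0.011 -0.22   1.339 -0.    -2.627] [1.  0.1 0.2]
r 124.5 phi 139.5 yaw -118.2 toolframe x,y mm [-26.7 121.6] z 0.0902 tilt [ 0.001 -0.    -1.   ] q [ 0.02  0.01 -0.22  1.34 -0.   -2.63] F [1.  0.1 0.2] t 26.88
```

View pics/wrist19c.png

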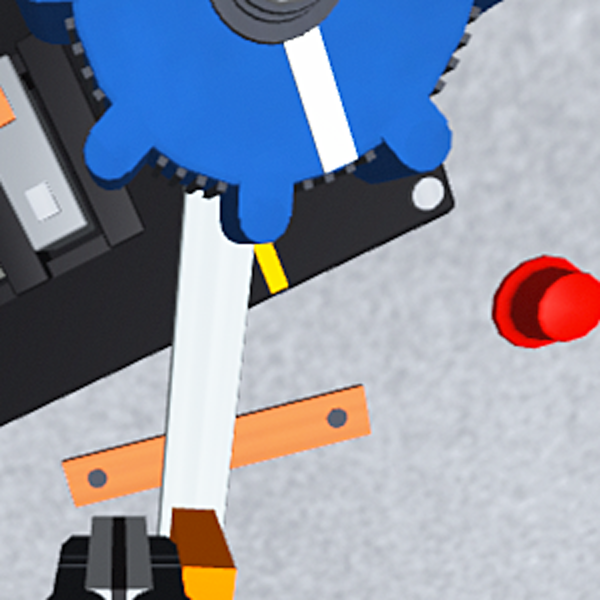

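View pics/scene19c.png

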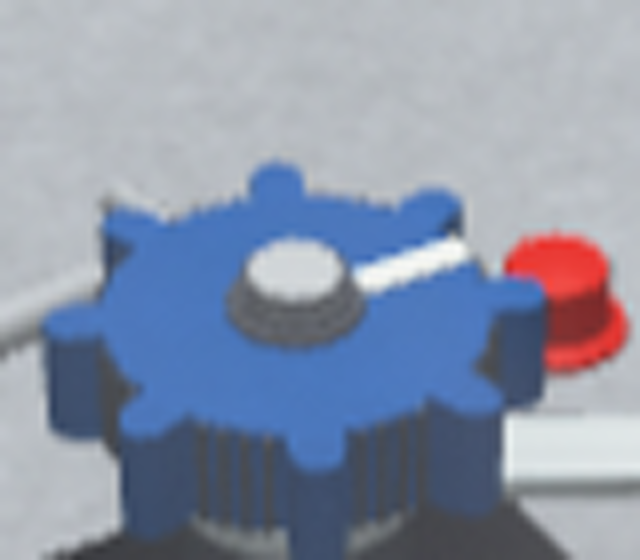

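The keeper is at about 60° and the collar has not moved (front rib still at 318). Back off, lift and check.

Request:
{"api": "step_arm", "payload": {"deltas": [[-0.05, 0, 0, 0, 0, 0, -1], [-0.05, 0, 0, 0, 0, 0, -1], [0, 0, -0.16, 0, 0, 0, -1], [0, 0, -0.16, 0, 0, 0, -1], [0, 0, -0.16, 0, 0, 0, -1], [0, 0, -0.16, 0, 0, 0, -1], [0, 0, -0.16, 0, 0, 0, -1], [0, 0, 0, 0, 0, 0, -1]]}}

```text
time_s: 27.55
eef_pos: [0.5083, 0.0931, 0.2158]
ee_rot: [0.004, -0.515, 0.857, -0.002]
ft_force: [1.3, 0.0, 0.9]
width: 0.004
```

Request:
{"api": "step_arm", "payload": {"deltas": [[-0.23, 0.1, 0, 0, 0, 0, -1], [-0.23, 0.1, 0, 0, 0, 0, -1], [-0.23, 0.1, 0, 0, 0, 0, -1], [-0.23, 0.1, 0, 0, 0, 0, -1], [-0.23, 0.1, 0, 0, 0, 0, -1], [0, 0, 0, 0, 0, 0, -1], [0, 0, 0, 0, 0, 0, -1]]}}

```text
time_s: 28.13
eef_pos: [0.519, 0.2821, 0.2082]
ee_rot: [-0.001, -0.517, 0.856, 0.0]
ft_force: [-0.2, -0.4, -0.9]
width: -0.004
```

```bash
python3 -c "
from h import *
snap('20',('top','scene'));pol()
crop('top','20',160,170,320,290,5)"
```

```text
28.2333 [0.5194 0.2796 0.2091] [-7.000e-04 -5.155e-01  8.569e-01 -2.000e-04] [ 3.810e-01  2.170e-01  2.410e-01  1.596e+00 -1.000e-03 -2.273e+00] [-0.3 -0.5 -0.6]
r 291.6 phi 104.7 yaw -117.9 toolframe x,y mm [-214.7  197.4] z 0.2091 tilt [-0.001 -0.001 -1.   ] q [ 0.38  0.22  0.24  1.6  -0.   -2.27] F [-0.3 -0.5 -0.6] t 28.23
```

View pics/top20.png

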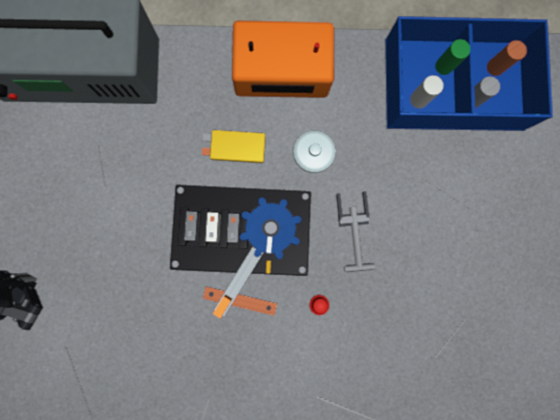

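View pics/scene20.png

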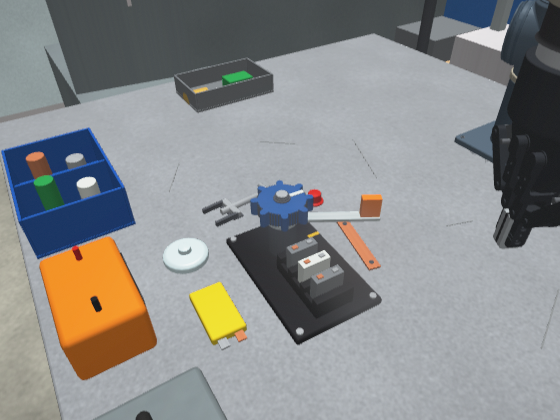

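```bash
python3 -c "
from h import *
crop('top','20',195,180,325,320,4)
i=load('top','20')
b=ray('top',221,306,.109,i)[:2]-np.array([.5926,-.0034]);print('keeper deg',np.degrees(np.arctan2(b[1],b[0]))-87.9,np.linalg.norm(b))
"
```

```text
keeper deg 60.598561545570504 0.12923542877890204
```

View pics/top20c.png

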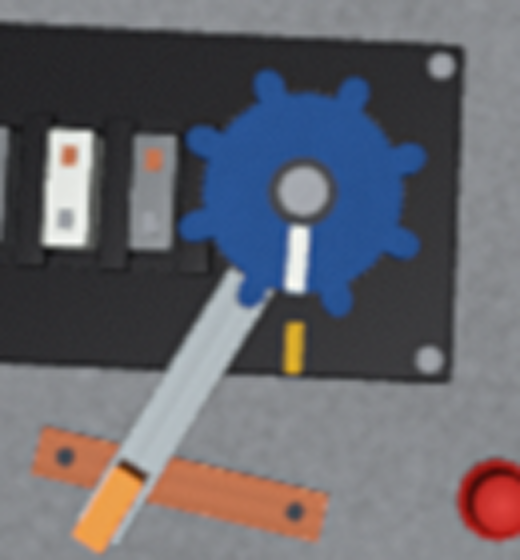

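The top view shows the collar mark at (295,290)–(299,228), effectively as at the start, and the keeper at about 60.6°. The cells and loose items are where they were. I'm handing in.

```bash
python3 -c "
from station import ctrl
print(ctrl.sign_off())"
```

```text
the job is handed in; nothing more can be done
None
```

I turned the blue collar two full turns counter-clockwise, then swung the keeper arm about 60° clear of the cells. The job was handed in at about 28 s of the 72 s allowed, with the arm well clear.

- **Collar:** I used the shut fingertips behind one grip rib, in four strokes. When I drew the finger back, the collar slipped back about 1.5°. After that, the scene and top pictures matched the starting ones to about 1°, and it did not move when I pushed the keeper.
- **Disagreement on the mark:** the camera readings of the mark's direction differed by a few degrees. One rough wrist reading was about 5° off (181° against 176°). The before-and-after scene pictures did not support it, so I went with those.
- **Keeper:** I then pushed the orange tab on its clockwise face. The final top picture puts the arm at about 60.6°, and it passes over none of the slots.
- **Everything else:** the cells, yellow cell, busbar, puller, lid and cap look unmoved in the last pictures. The keeper now passes above the busbar without touching it. The largest force I read at the wrist was about 4 N, and nothing was gripped or lifted.

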